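# Make up two sample kits

## Robot

A 7-joint arm with a two-finger parallel gripper is mounted at the origin on a cart in front of the work surface, level with it; the furniture and walls round the work are solid. World frame = base frame: x ahead of the robot, y to its left, z up, the work surface at z = 0. Lengths are in mm, angles in rad, forces in N, time in s.
With the tool pointing down it reaches from about 425 to 875 mm from the base axis. Payload 9.9 kg.
Tool frame: the origin (TCP) lies midway between the tips of the shut fingers; the grasp point (between the pads) lies 19 mm behind it (arm.pinch_z is the distance from the TCP to the grasp point, in mm); z points along the fingers, y is the direction in which the jaws open and shut (so a half turn about z gives the same grasp; the last joint's range is limited). The gripper opens to 85 mm and grips with 20 to 120 N. Pads are 22 mm wide; open, the fingers measure 114 mm over their backs; the gripper's body (76 mm by 85 mm) begins 54 mm behind the grasp point. The pads swing forward as they close: fully open they stand 13 mm farther back than shut.
Start: joints at [-1.215, 0.576, 0.025, 1.437, -0.015, 1.129, -0.057], TCP at [287.38, 610.771, 193.589] pointing down, gripper open.
Joint ranges: [-2.76, 2.76], [-0.34, 2.15], [-1.52, 1.57], [0.19, 2.46], [-1.09, 4.23], [0.17, 1.99], [-2.82, 2.82]. Speed limits (rad/s): [2.22, 2.22, 3.01, 3.01, 3.14, 3.14, 3.14].

## Interface

Orientations are given as a rotation vector (axis times angle).
In Python, from bench import arm, imaging, close_job gives the robot as it stands.
- The arm moves only by the shell command python3 -m creep 'ROWS' [FORCE]. ROWS is JSON, a list of rows, each a list of 3 entries, a list of its own where there are three numbers: the finger opening in cm, from 0 to 8.54, then the shift along the world's x, y, z in cm, then the turn, a rotation vector about the world's x, y, z in rad. A call has 1 to 10 rows; each row is the pose to reach, as a shift and turn from the pose measured when the call began; what a row does not reach only later rows make up. A row lasts 1/10 s, in which the tool goes at most 50 mm and 8.59 degrees, less where a joint would pass 70% of its speed; a pose out of reach is approached as far as the arm can. A call with a gripper value outside its range is refused whole. The fingers move at their own pace and stop on an object; FORCE is the grip in N (left out, the last holds). Time passes only in rows, so rows that repeat a pose let the fingers close. It gives the time, the measured TCP pose, the force and the opening at its end, in the units of the state.
- arm.get_state(): the state, without advancing time (a new reading comes with each control period).
- imaging.get_image(name): name is "side" or "top"; returns a dict with "img" (480x640x3 uint8, red, green, blue), "z_map" (480x640 float32, mm along the optical axis (not along the pixel's ray), 0 where there is no reading), "fx", "fy", "cx", "cy" (pixels), "view" (4x4, takes a point from world to camera coordinates). Camera axes: x right, y up, looking along -z (the intrinsics and any distortion apply to the point x, -y, -z); pixel columns grow to the right and rows downward; lengths in mm; the calibration is good to about 2 mm. A picture is of the moment at which its call begins.
- close_job(): hands the job in, once; it reports no verdict.
Trained networks look in a picture, given as the dict that the camera call returned (one of the last four; its "shot" number tells which), for a name from the list of things; names that differ only in an ending like _2 or _b are one class to them, and where a whole thing is asked for, a point or a joint stands for the part that bears it (a point fixed in the world has none). Each returns a list of dicts, best first, with "p" (0 to 1); they miss things now and then, are a little off and sometimes report something else, mostly with a low value. They report only what shows in the picture. A call takes as long as a camera call. They do not tell look-alikes from the thing itself.
- imaging.masks_of(name, picture): "mask" (480x640 bool, what is visible of it) and "extent" ([left, top, width, height] as shares, 0 to 1, of the picture: columns of its width, rows of its height, round what is visible of it).
- imaging.pinpoint(name, picture): "at" ([column, row] as shares, 0 to 1, of the picture: columns of its width, rows of its height: a listed point, or the origin of a listed thing).
The state is a dict: "time_s": time; "q": joint angles; "joint_vel": joint speeds; "joint_efforts": joint torques, N m; "ee_pos": TCP position; "eef_rot": TCP orientation; "wrist_force": force on the tool from outside, world axes, zero at the start; "wrist_torque": the same for the moment, N m; "opening": finger opening in mm.
Only numpy, scipy, OpenCV 4.12 (cv2) and the standard library are available. Lean on these libraries where they do the work, as an engineer would, in place of code of your own. Each camera call takes 0.05 s, during which the arm holds its last target.

## Task

Make up the two sample kits from the stock standing between the balance and the magnetic stirrer: the blue tray gets the red-capped bottle, the blue-capped tube and the small brown dropper bottle; the yellow tray gets the larger amber bottle and the yellow-capped tube. Stand each thing upright on the floor of a well of its own, bottles (not the dropper) in the wide wells, tubes and dropper in narrow ones. Knock nothing over, and leave the grey-capped bottle where it stands.

Things in the scene. Friction and masses are not known exactly. Their poses are not given: they have to be found in the camera images.
- red_bottle_mid (a point): small white plastic bottle with a red screw cap; body 57 mm across up to 78 mm, cap 38 mm across above, 119 mm high in all, about 0.22 kg. This point is on its axis, half-way up; z is its axis. It starts upright, loose, on the bench among the stock between the balance and the round magnetic stirrer to its left.
- blue_tube_mid (a point): slim white centrifuge tube with a blue cap and a flat foot; body 29 mm across, cap 34 mm across over the top 18 mm (grasp below it), 113 mm high, about 0.03 kg. This point is on its axis, half-way up; z is its axis. It starts upright, loose, on the bench among the stock between the balance and the round magnetic stirrer to its left.
- dropper_mid (a point): smallest bottle: brown dropper bottle with a black cap; body 32 mm across up to 48 mm, cap 23 mm across above, 90 mm high, about 0.055 kg. This point is on its axis, half-way up; z is its axis. It starts upright, loose, on the bench among the stock between the balance and the round magnetic stirrer to its left.
- amber_bottle_mid (a point): larger brown (amber) glass bottle with a black cap; body 52 mm across up to 68 mm, cap 29 mm across above, 109 mm high, about 0.19 kg. This point is on its axis, half-way up; z is its axis. It starts upright, loose, on the bench among the stock between the balance and the round magnetic stirrer to its left.
- yellow_tube_mid (a point): slim white centrifuge tube with a yellow cap and a flat foot; body 29 mm across, cap 34 mm across over the top 18 mm (grasp below it), 113 mm high, about 0.03 kg. This point is on its axis, half-way up; z is its axis. It starts upright, loose, on the bench among the stock between the balance and the round magnetic stirrer to its left.
- grey_bottle_mid (a point): white bottle with a grey cap and a green band, 60 mm across, 133 mm high: belongs to neither kit and stays where it is. This point is on its axis, half-way up; z is its axis. It starts upright, loose, on the bench among the stock between the balance and the round magnetic stirrer to its left.
- blue_tray: blue moulded carrier fixed on the bench to the right of the balance, 94 x 240 x 28 mm (plus a 7 mm rounded moulding at each end). Origin: centre of its underside; z up, y along its length. Three round wells 18 mm deep (well floors 10 mm above the bench, tray top 28 mm) lie in a row on x = 0: one wide well, 74 mm across, at y = +71 mm, and two narrow wells, 48 mm across, at y = -9 mm and y = -83 mm. All three wells get filled.
- yellow_tray: yellow moulded carrier fixed on the bench to the right of the balance, 94 x 240 x 28 mm (plus a 7 mm rounded moulding at each end). Origin: centre of its underside; z up, y along its length. Three round wells 18 mm deep (well floors 10 mm above the bench, tray top 28 mm) lie in a row on x = 0: one wide well, 74 mm across, at y = +71 mm, and two narrow wells, 48 mm across, at y = -9 mm and y = -83 mm. One narrow well stays empty.
- stand_column (a point): obstacle, not to be touched: white electrode stand behind the balance. This point: top of its fixed column, 40 mm across, 120 mm up. Above it a jointed arm up to 0.45 m high covers about 0.2 m to the left (+y), 0.13 m to the right and 0.07 m in front of this point. Carry things across in front of it, over the balance (90 mm high), about 0.45 m from the robot's base axis.
There are look-alikes about, which are no part of the job. Leave any green look-alike of the part that bears dropper_mid alone. What is shaped like the part that bears yellow_tube_mid but purple is not meant.

How it is judged (in metres and radians):
At the end, for the whole second after the job is handed in: Each thing is in a fitting well of its tray (wide: bottles; narrow: tubes, dropper): within 14 mm of the well's centre in tray x and y, on its floor within 5 mm, within 0.12 rad of upright, slower than 0.02 m/s; the grey-capped bottle is within 30 mm of its start and at rest (x of red_bottle_mid in the frame of blue_tray between -0.014 and 0.014 m and z of red_bottle_mid in the frame of blue_tray between 0.0645 and 0.0745 m and angle between each of red_bottle_mid, blue_tube_mid, dropper_mid, amber_bottle_mid, yellow_tube_mid's own z axis and vertical below 0.12 rad and y of red_bottle_mid in the frame of blue_tray between 0.057 and 0.085 m and x of blue_tube_mid in the frame of blue_tray between -0.014 and 0.014 m and z of blue_tube_mid in the frame of blue_tray between 0.0615 and 0.0715 m and (y of blue_tube_mid in the frame of blue_tray between -0.023 and 0.005 m or y of blue_tube_mid in the frame of blue_tray between -0.097 and -0.069 m) and x of dropper_mid in the frame of blue_tray between -0.014 and 0.014 m and z of dropper_mid in the frame of blue_tray between 0.05 and 0.06 m and (y of dropper_mid in the frame of blue_tray between -0.023 and 0.005 m or y of dropper_mid in the frame of blue_tray between -0.097 and -0.069 m) and x of amber_bottle_mid in the frame of yellow_tray between -0.014 and 0.014 m and z of amber_bottle_mid in the frame of yellow_tray between 0.0595 and 0.0695 m and y of amber_bottle_mid in the frame of yellow_tray between 0.057 and 0.085 m and x of yellow_tube_mid in the frame of yellow_tray between -0.014 and 0.014 m and z of yellow_tube_mid in the frame of yellow_tray between 0.0615 and 0.0715 m and (y of yellow_tube_mid in the frame of yellow_tray between -0.023 and 0.005 m or y of yellow_tube_mid in the frame of yellow_tray between -0.097 and -0.069 m) and distance of grey_bottle_mid from where it was at the start of the episode below 0.03 m and linear speed of each of red_bottle, blue_tube, dropper, amber_bottle, yellow_tube, grey_bottle below 0.02 m/s); the robot touches nothing.
It fails at once if a bottle or tube is knocked over (leans more than 0.6 rad) (angle between any of red_bottle_mid, blue_tube_mid, dropper_mid, amber_bottle_mid, yellow_tube_mid, grey_bottle_mid's own z axis and vertical above 0.6 rad).
It fails at once if the grey-capped bottle is moved more than 30 mm (distance of grey_bottle_mid from where it was at the start of the episode above 0.03 m).
It also fails if it takes over 144 s, if anything falls off the work surface, if the arm or the gripper's body presses on something with over 40 N, if the wrist force passes 120 N, or if a joint passes its speed limit or range.

## Working session

There is one attempt and no reset: what is moved stays moved. The work goes in short steps, Python scripts to look and compute and a shell command to move; the robot and the scene stay as the last step left them, time stands still between calls to the robot, and variables do not carry over. Pictures are saved under pics/ and viewed, and the job is handed in when it is done.

```bash
mkdir -p pics; ls; python3 - <<'E'
from bench import arm, imaging
import cv2
s=arm.get_state(); print(s)
for n in("side","top"):
    d=imaging.get_image(n); cv2.imwrite(f"pics/{n}0.png",d["img"][:,:,::-1])
    print(n,d["fx"],d["fy"],d["cx"],d["cy"],d["view"].tolist(),[k for k in d])
E
```

```text
pics
{'time_s': 0.0, 'q': array([-1.21481382,  0.57653309,  0.02481786,  1.43794528, -0.01502581,
        1.12899929, -0.05651105]), 'joint_vel': array([-2.54465235e-06, -4.41846343e-04,  1.45027734e-03,  2.20439119e-03,
        1.22384858e-04, -9.28556351e-05,  1.38049629e-04]), 'joint_efforts': array([-6.28075868e-04, -7.65759158e+01,  2.25090869e+00, -2.85965502e+01,
        1.55322324e-02,  1.29502980e-02, -5.59248826e-05]), 'ee_pos': array([287.12368665, 610.29405385, 192.72830801]), 'eef_rot': array([-6.85133730e-01, -3.06564458e+00,  2.62442952e-03]), 'wrist_force': array([ 0.2548673 ,  0.38913097, -0.3252261 ]), 'wrist_torque': array([ 0.01124186,  0.00275758, -0.01186162]), 'opening': 85.56946722478321}
side 582.8557947158313 582.8557947158313 308.69184925253126 245.7956669347053 [[-0.999903144754459, 0.013401553272141029, 0.0037549274343521514, 501.3909134883948], [-0.0014412351772360265, -0.3680502530773818, 0.9298047827640162, -111.71777338864977], [0.013842830321404006, 0.9297093145599701, 0.368033920269754, -1399.8726595131736], [0.0, 0.0, 0.0, 1.0]] ['img', 'z_map', 'fx', 'fy', 'cx', 'cy', 'view', 'shot']
top 582.5798638709127 582.5798638709127 317.4789623272288 247.6498676976707 [[0.002846046891200903, -0.9999958203046544, 0.000509303754793257, -16.266155405396653], [0.9903545621635089, 0.002889159486466068, 0.13852614900944166, -492.22753218438413], [-0.13852704147211603, 0.00011013938134812185, 0.9903586454665297, -1716.1852359546099], [0.0, 0.0, 0.0, 1.0]] ['img', 'z_map', 'fx', 'fy', 'cx', 'cy', 'view', 'shot']
```

View pics/side0.png

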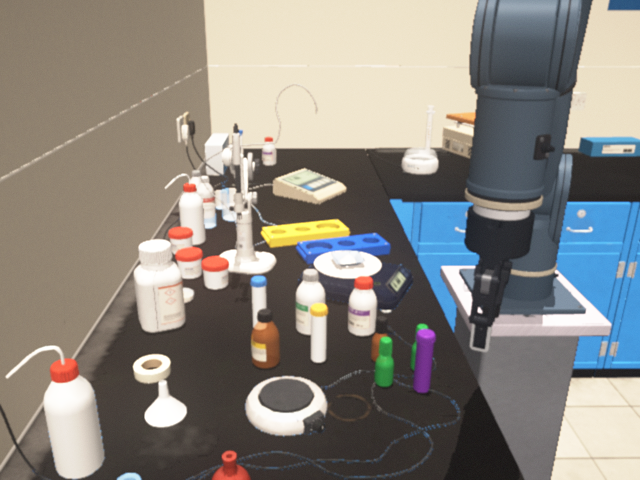

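View pics/top0.png

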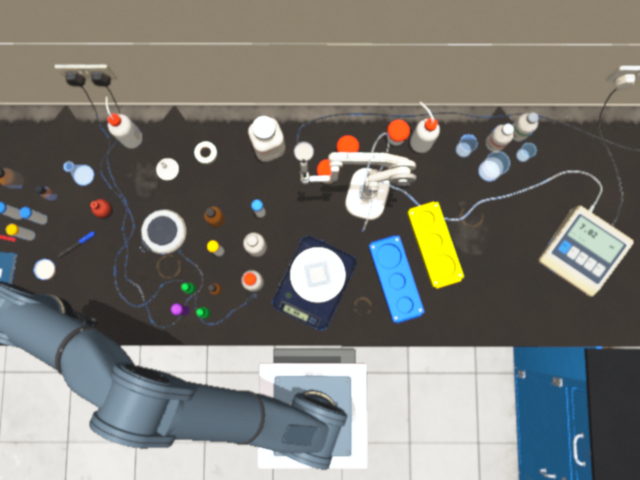

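The side view shows red cap at (362,285), grey at (310,275), blue tube (259,285), yellow tube (319,312), amber (265,340), dropper (380,335) behind two green look-alikes at (385,360) and (420,340), and a purple tube at (425,360). In the top view: red (252,280), grey (255,244), blue (258,207), yellow (213,246), amber (213,214), dropper (214,288), greens (187,287)/(202,313), purple (178,310); blue tray ~(397,279), yellow ~(435,244).

```bash
cat > h.py <<'E'
import numpy as np, cv2
from bench import arm, imaging
H=dict(red_bottle_mid=119,blue_tube_mid=113,dropper_mid=90,amber_bottle_mid=109,yellow_tube_mid=113,grey_bottle_mid=133)
def ray(d,u,v):
    V=np.array(d["view"]);R,t=V[:3,:3],V[:3,3]
    c=-R.T@t
    r=R.T@np.array([(u-d["cx"])/d["fx"],-(v-d["cy"])/d["fy"],-1.0])
    return c,r
def at_z(d,u,v,z):
    c,r=ray(d,u,v); return c+r*(z-c[2])/r[2]
def cloud(d):
    V=np.array(d["view"]);R,t=V[:3,:3],V[:3,3]
    v,u=np.mgrid[:480,:640];Z=d["z_map"].astype(float)
    P=np.stack([(u-d["cx"])/d["fx"]*Z,-(v-d["cy"])/d["fy"]*Z,-Z],-1)
    return (P-t)@R
def proj(d,p):
    V=np.array(d["view"]);q=V[:3,:3]@np.array(p)+V[:3,3]
    return d["cx"]+d["fx"]*q[0]/-q[2], d["cy"]-d["fy"]*q[1]/-q[2]
E
python3 - <<'E'
from h import *
for cam in("top","side"):
  d=imaging.get_image(cam);C=cloud(d)
  for n,h in H.items():
    for r in imaging.pinpoint(n,d)[:3]:
        u,v=r["at"][0]*640,r["at"][1]*480
        print(cam,n,"pin",round(r["p"],2),round(u),round(v),at_z(d,u,v,h/2)[:2].round(0))
    for r in imaging.masks_of(n,d)[:3]:
        m=r["mask"]&(d["z_map"]>0);P=C[m]
        top=P[P[:,2]>h-8]
        if len(top)>3:
            e=top[:,:2]; print("   mask",round(r["p"],2),m.sum(),"z98",np.percentile(P[:,2],98).round(1),"top n",len(top),"mid",((e.max(0)+e.min(0))/2).round(1),"ext",(np.ptp(e,0)).round(0))
  for n in("blue_tray","yellow_tray"):
    for r in imaging.pinpoint(n,d)[:2]:
        u,v=r["at"][0]*640,r["at"][1]*480
        print(cam,n,"pin",round(r["p"],2),round(u),round(v),at_z(d,u,v,0)[:2].round(0))
E
```

```text
top red_bottle_mid pin 0.62 254 279 [395. 171.]
   mask 0.53 365 z98 124.2 top n 125 mid [390.6 178.4] ext [34. 36.]
top blue_tube_mid pin 0.53 260 208 [609. 159.]
   mask 0.43 173 z98 119.3 top n 96 mid [606.1 162.4] ext [30. 32.]
top dropper_mid pin 0.66 212 290 [363. 295.]
top dropper_mid pin 0.56 189 289 [366. 365.]
top dropper_mid pin 0.54 204 311 [303. 319.]
   mask 0.46 162 z98 95.2 top n 47 mid [370.5 367.7] ext [21. 20.]
   mask 0.45 102 z98 96.0 top n 41 mid [298.9 321. ] ext [20. 17.]
   mask 0.37 412 z98 136.9 top n 320 mid [498.3 170.7] ext [58. 59.]
   mask 0.8 315 z98 113.5 top n 66 mid [585.8 297.1] ext [24. 26.]
top yellow_tube_mid pin 0.75 180 305 [318. 386.]
top yellow_tube_mid pin 0.54 371 188 [ 671. -176.]
top yellow_tube_mid pin 0.46 216 249 [485. 287.]
   mask 0.71 160 z98 118.9 top n 95 mid [485.3 285.8] ext [31. 29.]
   mask 0.51 172 z98 118.1 top n 88 mid [305.2 382.6] ext [28. 29.]
top grey_bottle_mid pin 0.86 257 241 [507. 165.]
   mask 0.98 392 z98 137.0 top n 90 mid [499.5 171.3] ext [32. 29.]
top blue_tray pin 0.95 396 278 [ 404. -254.]
top blue_tray pi
[... 524 characters left out ...]
 0.71 187 z98 114.9 top n 65 mid [304.6 345.7] ext [28. 62.]
   mask 0.64 740 z98 92.9 top n 102 mid [373.  371.6] ext [20. 18.]
side amber_bottle_mid pin 0.78 267 338 [583. 300.]
   mask 0.57 1333 z98 110.7 top n 136 mid [588.1 300.1] ext [26. 26.]
side yellow_tube_mid pin 0.7 419 361 [315. 385.]
side yellow_tube_mid pin 0.58 317 330 [490. 277.]
   mask 0.81 861 z98 115.2 top n 170 mid [487.5 290.6] ext [32. 30.]
   mask 0.56 1138 z98 115.2 top n 212 mid [307.5 387.7] ext [33. 29.]
side grey_bottle_mid pin 0.77 309 300 [503. 169.]
   mask 0.7 1161 z98 134.9 top n 124 mid [500.6 176.2] ext [31. 30.]
side blue_tray pin 0.56 345 252 [ 397. -256.]
side yellow_tray pin 0.84 306 238 [ 505. -369.]
```

```bash
python3 - <<'E'
from h import *
d=imaging.get_image("top")
i=d["img"][170:350,150:480,::-1]
cv2.imwrite("pics/crop1.png",cv2.resize(i,None,fx=2.4,fy=2.4,interpolation=cv2.INTER_CUBIC))
C=cloud(d);hsv=cv2.cvtColor(d["img"],cv2.COLOR_RGB2HSV)
for n,lo,hi in(("blue_tray",(95,120,120),(120,255,255)),("yellow_tray",(25,150,150),(35,255,255))):
    m=cv2.inRange(hsv,lo,hi)>0
    m[:, :340]=0; m[:, 480:]=0; m[335:]=0
    # top surface
    t=m&(np.abs(C[:,:,2]-28)<5)
    P=C[t][:,:2].astype(np.float32); print(n,t.sum(),cv2.minAreaRect(P))
E
```

```text
blue_tray 1280 ((402.0467224121094, -250.3758087158203), (252.20924377441406, 95.48713684082031), 17.206674575805664)
yellow_tray 1255 ((505.9873352050781, -370.7567138671875), (250.3375701904297, 96.50128936767578), 17.565017700195312)
```

View pics/crop1.png

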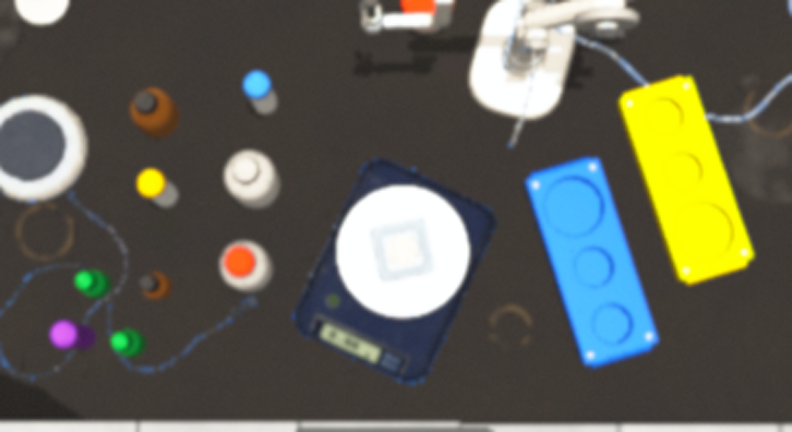

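The crop confirms the layout: blue tray's wide well is at the far end and yellow's at the near end, with the stand arm just beyond the balance. Now checking the side view up close and getting the trays from both cameras.

```bash
python3 - <<'E'
from h import *
d=imaging.get_image("side")
i=d["img"][220:440,220:470,::-1]
cv2.imwrite("pics/crop2.png",cv2.resize(i,None,fx=2.6,fy=2.6,interpolation=cv2.INTER_CUBIC))
for cam in ("side","top"):
  d=imaging.get_image(cam)
  C=cloud(d);hsv=cv2.cvtColor(d["img"],cv2.COLOR_RGB2HSV)
  for n,lo,hi in(("blue_tray",(95,120,60),(120,255,255)),("yellow_tray",(22,150,120),(35,255,255))):
    m=cv2.inRange(hsv,lo,hi)>0
    X=C[:,:,0];Y=C[:,:,1]
    t=m&(np.abs(C[:,:,2]-29)<6)&(X>250)&(X<650)&(Y<-130)&(Y>-480)
    P=C[t][:,:2].astype(np.float32); print(cam,n,t.sum(),np.median(C[t][:,2]),cv2.minAreaRect(P))
  t=(X>550)&(X<800)&(Y<80)&(Y>-330)&(C[:,:,2]>100)&(C[:,:,2]<470)
  P=C[t];print("stand",P.min(0),P.max(0))
E
```

```text
side blue_tray 925 30.348185550080625 ((406.95831298828125, -247.61131286621094), (247.79847717285156, 105.42413330078125), 18.3444881439209)
side yellow_tray 499 28.318226378726692 ((508.78656005859375, -368.2673645019531), (247.54864501953125, 107.86906433105469), 16.435510635375977)
stand [ 551.71605207 -255.43815413  100.37615934] [780.06819036  39.94880936 464.19333417]
top blue_tray 1420 28.230627739086216 ((402.12445068359375, -250.2500457763672), (250.31973266601562, 95.1862564086914), 17.066892623901367)
top yellow_tray 1401 28.460595719861587 ((506.11419677734375, -370.393798828125), (249.93101501464844, 96.41758728027344), 17.743783950805664)
stand [ 551.81212949 -328.96940964  100.23678824] [798.79701778  33.56515527 464.23894315]
```

View pics/crop2.png

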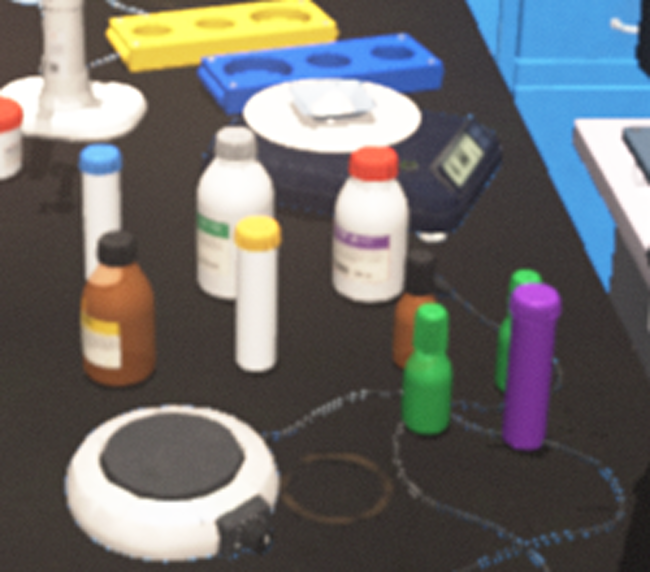

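The chosen things match their descriptions: crop positions are yellow tube (257,300), amber (120,310), blue tube (100,215), red (372,230), dropper with brown body (418,310) behind a green one (430,370). I'm starting with the yellow tube.

```bash
python3 -m creep '[[6,[10,-16,6],[0,0,0.44]],[6,[19.9,-32.2,6],[0,0,0.44]],[6,[19.9,-32.2,6],[0,0,0.44]],[6,[19.9,-32.2,6],[0,0,0.44]],[6,[19.9,-32.2,6],[0,0,0.44]],[6,[19.9,-32.2,6],[0,0,0.44]],[6,[19.9,-32.2,6],[0,0,0.44]],[6,[19.9,-32.2,6],[0,0,0.44]],[6,[19.9,-32.2,6],[0,0,0.44]],[6,[19.9,-32.2,6],[0,0,0.44]]]' 40
```

```text
time_s: 2.8
ee_pos: [486.7, 288.3, 253.8]
eef_rot: [0.003, 3.141, 0.001]
wrist_force: [-0.0, 0.9, 0.4]
opening: 60.0
```

```bash
python3 - <<'E'
from h import *
d=imaging.get_image("side")
s=arm.get_state()
im=d["img"][:,:,::-1].copy()
for p in (s["ee_pos"],[486.4,288.2,113],[486.4,288.2,0],[486.4,288.2,95]):
    u,v=proj(d,p);print(u,v);cv2.circle(im,(int(u),int(v)),1,(0,0,255),-1)
cv2.imwrite("pics/s1.png",cv2.resize(im[120:420,180:480],None,fx=2,fy=2,interpolation=cv2.INTER_CUBIC))
E
```

```text
320.17644299156314 236.2691329068962
319.08626681368537 306.80400678746037
318.48229185803234 358.9746387303849
318.986973061806 315.38088192946174
```

View pics/s1.png

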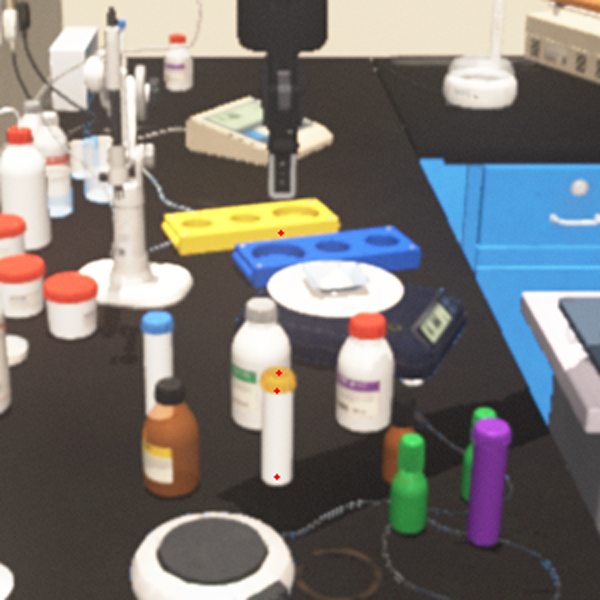

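Fingers (crop 283,180) line up with the tube (277,430) in x; descending.

```bash
python3 -m creep '[[6,[0,0,-10],[0,0,0]],[6,[0,0,-20],[0,0,0]],[6,[0,0,-20],[0,0,0]],[6,[0,0,-20],[0,0,0]],[6,[0,0,-20],[0,0,0]],[6,[0,0,-20],[0,0,0]],[0,[0,0,-20],[0,0,0]],[0,[0,0,-20],[0,0,0]],[0,[0,0,-20],[0,0,0]],[0,[0,0,-20],[0,0,0]]]' 40
```

```text
time_s: 3.85
ee_pos: [487.6, 290.5, 56.3]
eef_rot: [-0.0, 3.138, 0.005]
wrist_force: [0.3, 0.1, 6.4]
opening: 27.2
```

```bash
python3 -m creep '[[0,[0,0,0],[0,0,0]],[0,[0,0,0.5],[0,0,0]],[0,[0,0,2],[0,0,0]],[0,[0,0,5],[0,0,0]],[0,[0,0,10],[0,0,0]],[0,[0,0,14],[0,0,0]],[0,[0,0,17],[0,0,0]],[0,[0,0,17],[0,0,0]],[0,[0,0,17],[0,0,0]]]'; python3 - <<'E'
from h import *
d=imaging.get_image("side")
cv2.imwrite("pics/s2.png",cv2.resize(d["img"][60:420,180:480,::-1],None,fx=1.6,fy=1.6,interpolation=cv2.INTER_CUBIC))
E
```

```text
time_s: 4.75
ee_pos: [487.7, 290.5, 227.3]
eef_rot: [-0.0, 3.136, 0.007]
wrist_force: [-1.2, 0.0, -1.0]
opening: 27.2
```

View pics/s2.png

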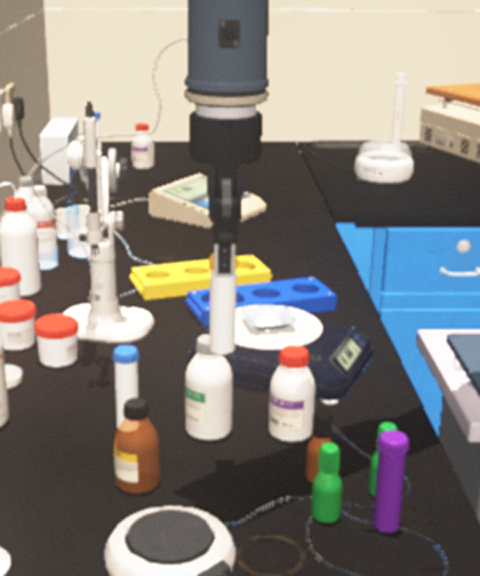

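The tube (crop 222,300) is held upright and clear of the rest. Carrying it in front of the stand.

```bash
python3 -m creep '[[0,[-1.2,-4.8,0],[0,0,0]],[0,[-2.4,-9.6,0],[0,0,0]],[0,[-3.6,-14.4,0],[0,0,0]],[0,[-4.8,-19,0],[0,0,0]],[0,[-4.8,-23.8,0],[0,0,0]],[0,[-4.8,-28.6,0],[0,0,0]],[0,[-4.8,-33.4,0],[0,0,0]],[0,[-4.8,-38.2,0],[0,0,0]],[0,[-4.8,-43,0],[0,0,0]],[0,[-4.8,-47,0],[0,0,0]]]'; python3 -c "
from bench import arm;print(arm.get_state()['q'].round(2))"
```

```text
time_s: 5.8
ee_pos: [437.9, -182.2, 225.2]
eef_rot: [0.002, 3.14, 0.005]
wrist_force: [0.7, 0.3, 0.3]
opening: 26.9
[ 0.15  0.25  0.19  1.9  -0.06  0.99  1.94]
```

```bash
python3 -m creep '[[0,[2,-4.6,0],[0,0,0]],[0,[4,-9.2,0],[0,0,0]],[0,[6,-13.8,0],[0,0,0]],[0,[7.8,-18.4,0],[0,0,0]],[0,[7.8,-18.4,0],[0,0,0]],[0,[7.8,-18.4,-5],[0,0,0]],[0,[7.8,-18.4,-9],[0,0,0]],[0,[7.8,-18.4,-12],[0,0,0]],[0,[7.8,-18.4,-12],[0,0,0]],[0,[7.8,-18.4,-12],[0,0,0]]]'; python3 - <<'E'
from h import *
for c,(a,b,e,f) in dict(side=(150,300,200,400),top=(180,320,370,500)).items():
    d=imaging.get_image(c);i=d["img"][a:b,e:f,::-1]
    cv2.imwrite(f"pics/p1{c}.png",cv2.resize(i,None,fx=4,fy=4,interpolation=cv2.INTER_CUBIC))
E
```

```text
time_s: 6.8
ee_pos: [515.5, -365.9, 104.9]
eef_rot: [-0.002, -3.141, -0.007]
wrist_force: [0.4, 0.2, -0.3]
opening: 26.9
```

View pics/p1side.png

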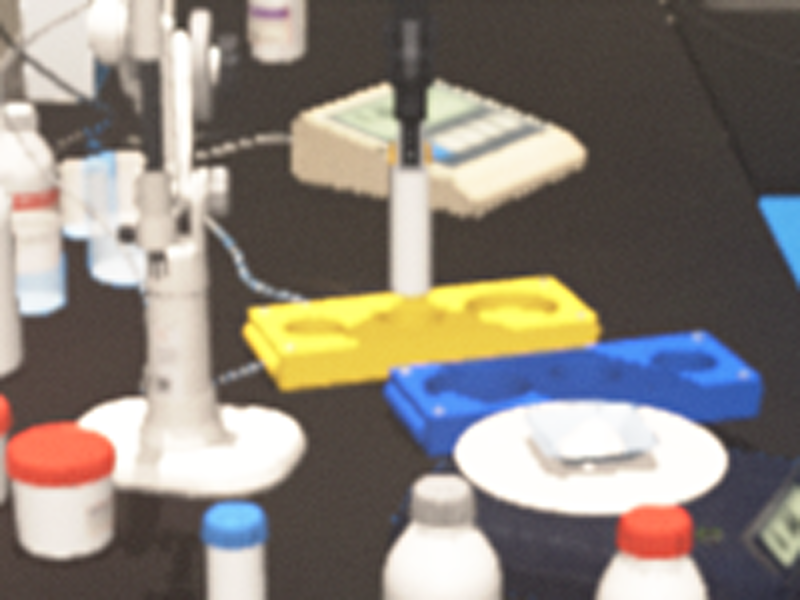

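View pics/p1top.png

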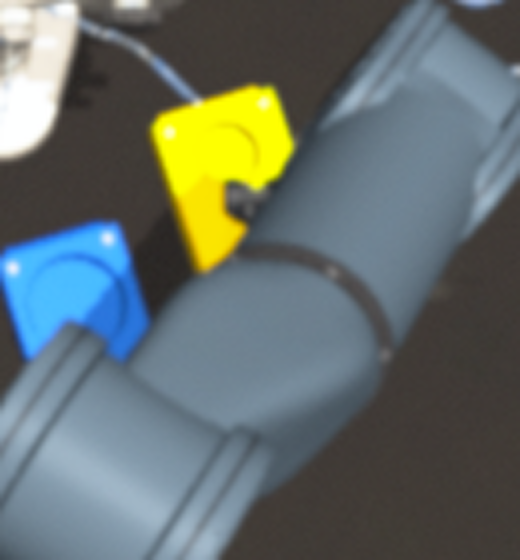

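Tube is above the middle well (side crop 410,290); lowering it.

```bash
python3 -m creep '[[0,[0,0,-2],[0,0,0]],[0,[0,0,-3],[0,0,0]],[0,[0,0,-3.7],[0,0,0]],[0,[0,0,-3.7],[0,0,0]],[0,[0,0,-3.7],[0,0,0]]]'
```

```text
time_s: 7.4
ee_pos: [516.8, -367.0, 70.4]
eef_rot: [0.002, 3.138, 0.003]
wrist_force: [0.8, -0.2, -0.0]
opening: 26.9
```

```bash
python3 -m creep '[[0,[0,0,-0.4],[0,0,0]],[0,[0,0,-0.5],[0,0,0]],[0,[0,0,-0.5],[0,0,0]],[0,[0,0,-0.5],[0,0,0]]]'
```

```text
time_s: 7.8
ee_pos: [517.6, -367.7, 66.4]
eef_rot: [0.002, 3.136, 0.001]
wrist_force: [0.0, 0.5, 5.0]
opening: 26.6
```

```bash
python3 -m creep '[[6,[0,0,0],[0,0,0]],[6,[0,0,0],[0,0,0]],[6,[0,0,0],[0,0,0]],[6,[0,0,0],[0,0,0]],[6,[0,0,4],[0,0,0]],[6,[0,0,8],[0,0,0]],[6,[0,0,12],[0,0,0]],[6,[0,0,15],[0,0,0]],[6,[0,0,15],[0,0,0]],[6,[0,0,15],[0,0,0]]]'; python3 - <<'E'
from h import *
d=imaging.get_image("side");i=d["img"][150:300,200:400,::-1]
cv2.imwrite(f"pics/p2side.png",cv2.resize(i,None,fx=4,fy=4,interpolation=cv2.INTER_CUBIC))
C=cloud(d)
for r in imaging.masks_of("yellow_tube_mid",d)[:3]:
    P=C[r["mask"]&(d["z_map"]>0)];P=P[P[:,2]>115]; 
    if len(P)>5: print(r["p"],P.max(0)/2+P.min(0)/2,np.ptp(P,axis=0),len(P))
E
```

```text
time_s: 8.8
ee_pos: [517.7, -367.7, 216.7]
eef_rot: [0.002, 3.135, 0.0]
wrist_force: [-0.4, 0.7, -1.0]
opening: 59.8
0.93 [307.95221345 389.34077339 115.88768177] [24.20981089 20.70802012  1.73938908] 26
0.73 [ 519.29561938 -371.57836556  121.50545188] [29.07071513 39.49012077 13.00768629] 61
```

View pics/p2side.png

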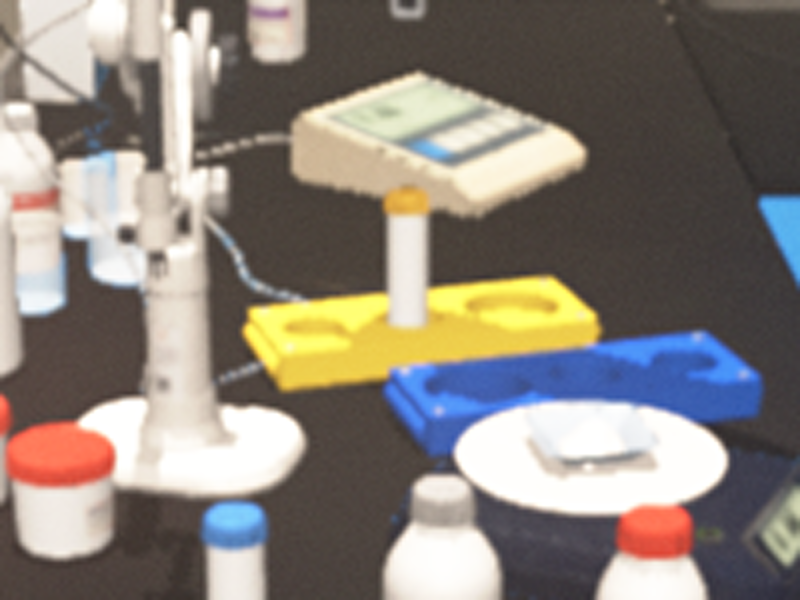

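The yellow tube stands upright in the middle well (crop 407,260), cap top near 123 mm. Next is the amber bottle.

```bash
python3 -m creep '[[5.5,[-2,4.6,1],[0,0,0]],[5.5,[-4,9.2,1],[0,0,0]],[5.5,[-6,13.8,1],[0,0,0]],[5.5,[-8,18.5,1],[0,0,0]],[5.5,[-8,23.3,1],[0,0,0]],[5.5,[-8,28,1],[0,0,0]],[5.5,[-8,32.8,1],[0,0,0]],[5.5,[-8,37.6,1],[0,0,0]],[5.5,[-8,42.4,1],[0,0,0]],[5.5,[-8,47,1],[0,0,0]]]'; python3 -m creep '[[5.5,[3,4,0],[0,0,0]],[5.5,[6,8,0],[0,0,0]],[5.5,[9,12,0],[0,0,0]],[5.5,[12,16,0],[0,0,0]],[5.5,[14.8,20,0],[0,0,0]],[5.5,[14.8,20,0],[0,0,0]],[5.5,[14.8,20,0],[0,0,0]]]'
```

```text
time_s: 9.9
ee_pos: [436.0, 104.8, 224.1]
eef_rot: [0.001, 3.14, 0.002]
wrist_force: [0.9, -0.2, 0.2]
opening: 55.2
time_s: 10.6
ee_pos: [583.2, 305.4, 221.4]
eef_rot: [0.001, -3.14, 0.001]
wrist_force: [-0.6, 0.1, 0.3]
opening: 55.2
```

```bash
python3 -m creep '[[5.5,[0.4,-0.7,-5],[0,0,0]],[5.5,[0.4,-0.7,-9],[0,0,0]],[5.5,[0.4,-0.7,-13],[0,0,0]],[5.5,[0.4,-0.7,-14.6],[0,0,0]],[5.5,[0.4,-0.7,-14.6],[0,0,0]],[5.5,[0.4,-0.7,-14.6],[0,0,0]]]'; python3 - <<'E'
from h import *
d=imaging.get_image("side");i=d["img"][250:400,180:380,::-1]
cv2.imwrite(f"pics/a1.png",cv2.resize(i,None,fx=4,fy=4,interpolation=cv2.INTER_CUBIC))
E
```

```text
time_s: 11.2
ee_pos: [587.3, 297.4, 76.1]
eef_rot: [-0.0, -3.14, 0.002]
wrist_force: [-0.0, 0.2, 0.2]
opening: 54.5
```

View pics/a1.png

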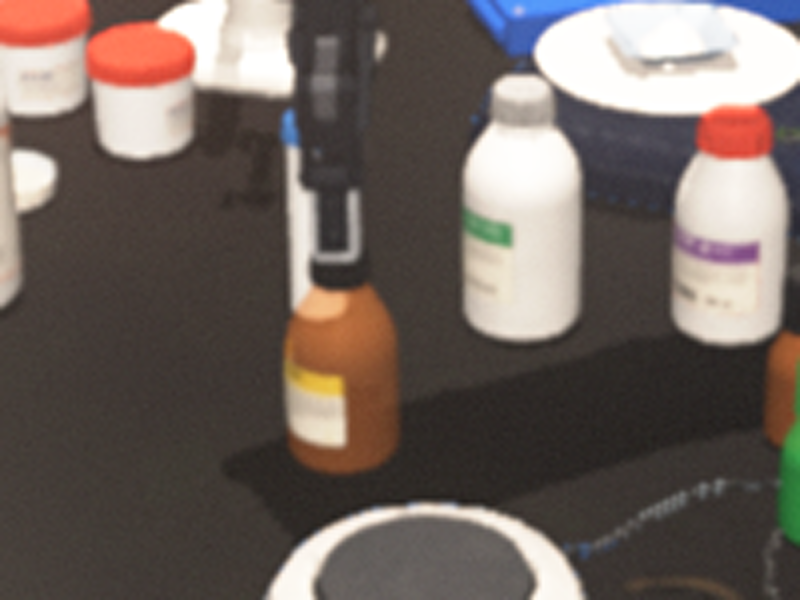

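The finger (338,220) is centred on the amber cap (341,265). Closing and lifting.

```bash
python3 -m creep '[[0,[0,0,0.2],[0,0,0]],[0,[0,0,0.2],[0,0,0]],[0,[0,0,0.2],[0,0,0]],[0,[0,0,0.2],[0,0,0]],[0,[0,0,0.2],[0,0,0]]]' 60;  python3 -m creep '[[0,[0,0,1],[0,0,0]],[0,[0,0,4],[0,0,0]],[0,[0,0,8],[0,0,0]],[0,[0,0,12],[0,0,0]],[0,[0,0,16],[0,0,0]],[0,[0,0,17.5],[0,0,0]],[0,[0,0,17.5],[0,0,0]]]'; python3 - <<'E'
from h import *
d=imaging.get_image("side");i=d["img"][150:400,180:380,::-1]
cv2.imwrite(f"pics/a2.png",cv2.resize(i,None,fx=2.4,fy=2.4,interpolation=cv2.INTER_CUBIC))
E
```

```text
time_s: 11.75
ee_pos: [587.8, 298.0, 79.0]
eef_rot: [-0.0, 3.141, -0.0]
wrist_force: [-0.6, 0.3, 0.6]
opening: -0.1
time_s: 12.45
ee_pos: [589.1, 298.6, 257.8]
eef_rot: [-0.0, 3.136, 0.004]
wrist_force: [1.5, -0.4, -0.7]
opening: 0.1
```

View pics/a2.png

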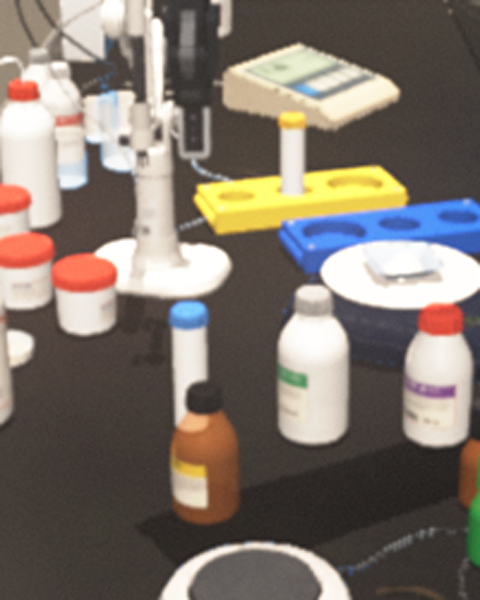

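```bash
python3 - <<'E'
from h import *
for cam in("side","top"):
  d=imaging.get_image(cam);C=cloud(d)
  for n in("amber_bottle_mid",):
   for r in imaging.masks_of(n,d)[:3]:
    P=C[r["mask"]&(d["z_map"]>0)]
    for a,b in((40,65),(68,80),(80,88),(88,100),(100,118)):
      Q=P[(P[:,2]>a)&(P[:,2]<b)]
      if len(Q)>5: print(cam,round(r["p"],2),a,b,len(Q),(Q.max(0)/2+Q.min(0)/2).round(1),np.ptp(Q,axis=0).round(1))
E
```

```text
top 0.57 40 65 17 [594.1 277.5  53.3] [29.1 12.6 22.8]
top 0.57 68 80 12 [594.  280.5  73.7] [19.3 13.3 10.4]
```

```bash
python3 - <<'E'
from h import *
d=imaging.get_image("side");C=cloud(d)
rs=imaging.pinpoint("amber_bottle_mid",d);print([(round(r["p"],2),r["at"]) for r in rs])
P=C[300:380,240:300].reshape(-1,3);P=P[(P[:,1]>265)&(P[:,1]<340)]
for a in range(10,118,8):
  Q=P[(P[:,2]>a)&(P[:,2]<a+8)]
  if len(Q)>5: print(a,len(Q),Q.min(0).round(1),Q.max(0).round(1))
d2=imaging.get_image("top")
cv2.imwrite("pics/a3.png",cv2.resize(d2["img"][170:320,150:300,::-1],None,fx=4,fy=4,interpolation=cv2.INTER_CUBIC))
E
```

```text
[(0.59, [0.4145, 0.6946])]
10 108 [562.  297.5  10. ] [612.8 328.5  17.9]
18 102 [561.7 295.2  18. ] [614.7 327.9  25.9]
26 102 [561.7 293.5  26.1] [614.2 328.6  34. ]
34 107 [561.8 295.4  34. ] [614.2 327.1  41.6]
42 107 [563.1 303.3  42. ] [613.7 328.6  50. ]
50 109 [562.9 303.   50. ] [613.5 325.8  57.9]
58 124 [562.9 295.9  58. ] [613.7 326.3  66. ]
66 128 [564.8 293.6  66.1] [611.7 325.3  73.9]
74 120 [568.2 292.8  74. ] [609.3 321.5  81.9]
82 102 [571.8 293.4  82.1] [605.4 317.1  90. ]
90 46 [573.6 295.7  90.3] [601.1 314.5  97.9]
98 61 [575.2 299.1  98. ] [601.  316.  105.9]
106 102 [575.2 286.2 106. ] [601.  313.1 112. ]
```

View pics/a3.png

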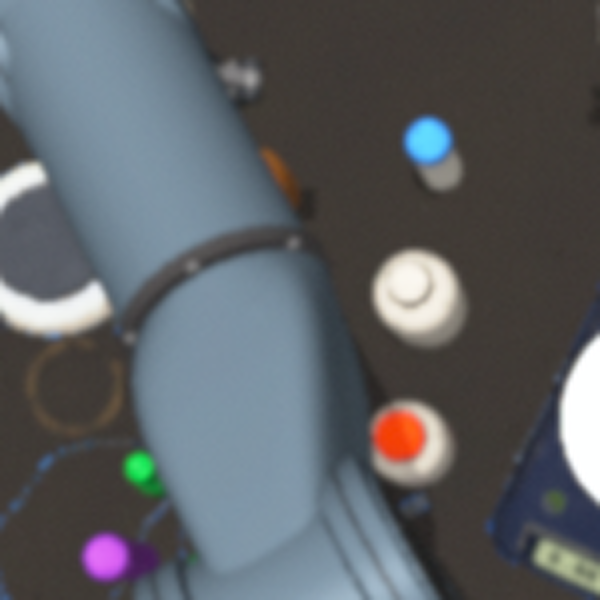

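```bash
python3 - <<'E'
from h import *
d=imaging.get_image("side")
for p in([587,330,89],[587,330,76],[587,330,100],[587,330,110],[587,298,109],[587,298,88]):print(p,np.round(proj(d,p),1))
s=arm.get_state();print(s["ee_pos"],s["opening"],np.round(proj(d,s["ee_pos"]),1))
i=d["img"][130:380,180:380,::-1]
cv2.imwrite("pics/a4.png",cv2.resize(i,None,fx=3,fy=2.4,interpolation=cv2.INTER_CUBIC))
E
```

```text
[587, 330, 89] [263.9 329.6]
[587, 330, 76] [264.1 335.9]
[587, 330, 100] [263.8 324.2]
[587, 330, 110] [263.6 319.3]
[587, 298, 109] [264.7 311.4]
[587, 298, 88] [264.9 321.4]
[587.63214499 297.84417382 253.21091335] 0.06376787824049328 [262.3 238.2]
```

View pics/a4.png

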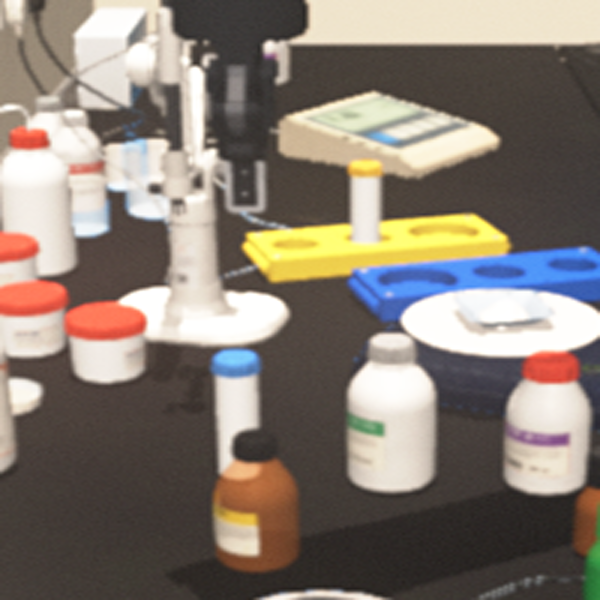

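```bash
python3 - <<'E'
from h import *
d=imaging.get_image("side");C=cloud(d)
P=C[190:235,250:275].reshape(-1,3)
Q=P[(abs(P[:,0]-588)<40)&(abs(P[:,1]-298)<50)]
for a in range(240,340,6):
  q=Q[(Q[:,2]>=a)&(Q[:,2]<a+6)]
  if len(q): print(a,len(q),q.min(0).round(),q.max(0).round())
for _ in range(3):print(arm.get_state()["ee_pos"])
E
```

```text
288 3 [584. 300. 293.] [596. 302. 294.]
294 34 [578. 300. 294.] [599. 309. 300.]
300 41 [578. 299. 300.] [599. 312. 306.]
306 43 [578. 301. 306.] [598. 313. 312.]
312 44 [578. 301. 312.] [598. 314. 318.]
318 47 [578. 301. 318.] [598. 313. 324.]
324 39 [577. 299. 324.] [598. 314. 330.]
330 19 [575. 287. 330.] [598. 315. 336.]
336 37 [575. 286. 337.] [601. 329. 342.]
[587.70337145 297.90585096 253.39031565]
[587.70337145 297.90585096 253.39031565]
[587.70337145 297.90585096 253.39031565]
```

```bash
python3 - <<'E'
from bench import arm
print(arm.pinch_z,[a for a in dir(arm) if a[0]!='_'])
E
python3 -m creep '[[5.5,[0,0,-5],[0,0,0]],[5.5,[0,0,-8],[0,0,0]],[5.5,[0,0,-8],[0,0,0]]]'
python3 - <<'E'
from h import *
d=imaging.get_image("side");C=cloud(d)
P=C[150:320,220:300].reshape(-1,3)
Q=P[(abs(P[:,0]-588)<40)&(abs(P[:,1]-298)<60)&(P[:,2]>130)]
for a in range(140,260,6):
  q=Q[(Q[:,2]>=a)&(Q[:,2]<a+6)]
  if len(q): print(a,len(q),q.min(0).round(),q.max(0).round())
print(arm.get_state()["ee_pos"])
E
```

```text
18.700000000000003 ['MotionError', 'get_state', 'pinch_z']
time_s: 13.25
ee_pos: [585.1, 296.6, 168.9]
eef_rot: [0.0, -3.134, 0.007]
wrist_force: [-0.2, -0.2, -0.0]
opening: 43.2
206 8 [577. 320. 210.] [595. 325. 212.]
212 31 [575. 274. 212.] [596. 330. 218.]
218 48 [575. 273. 218.] [596. 333. 224.]
224 42 [575. 271. 224.] [596. 335. 230.]
230 42 [575. 274. 230.] [596. 335. 236.]
236 45 [575. 272. 236.] [596. 334. 242.]
242 65 [575. 272. 242.] [597. 334. 248.]
248 21 [573. 268. 248.] [593. 337. 253.]
254 16 [573. 326. 257.] [597. 350. 259.]
[586.62664067 297.32266046 171.88342453]
```

The fingertips actually sit about 39 mm above the reported TCP (depth: tips at 210 for TCP 172), so the close passed above the cap. The bottle was not moved. I'll use the measured offset and go lower.

```bash
python3 -m creep '[[5.5,[0.1,0.1,-4],[0,0,0]],[5.5,[0.1,0.1,-8],[0,0,0]],[5.5,[0.1,0.1,-11],[0,0,0]],[5.5,[0.1,0.1,-12],[0,0,0]],[5.5,[0.1,0.1,-12],[0,0,0]],[5.5,[0.1,0.1,-12],[0,0,0]],[5.5,[0.1,0.1,-12],[0,0,0]]]'; python3 - <<'E'
from h import *
d=imaging.get_image("side");i=d["img"][250:400,180:380,::-1]
cv2.imwrite(f"pics/a5.png",cv2.resize(i,None,fx=4,fy=4,interpolation=cv2.INTER_CUBIC))
E
```

```text
time_s: 14.0
ee_pos: [589.1, 299.0, 54.3]
eef_rot: [0.0, -3.141, 0.001]
wrist_force: [-0.1, -0.3, 0.6]
opening: 55.0
```

View pics/a5.png

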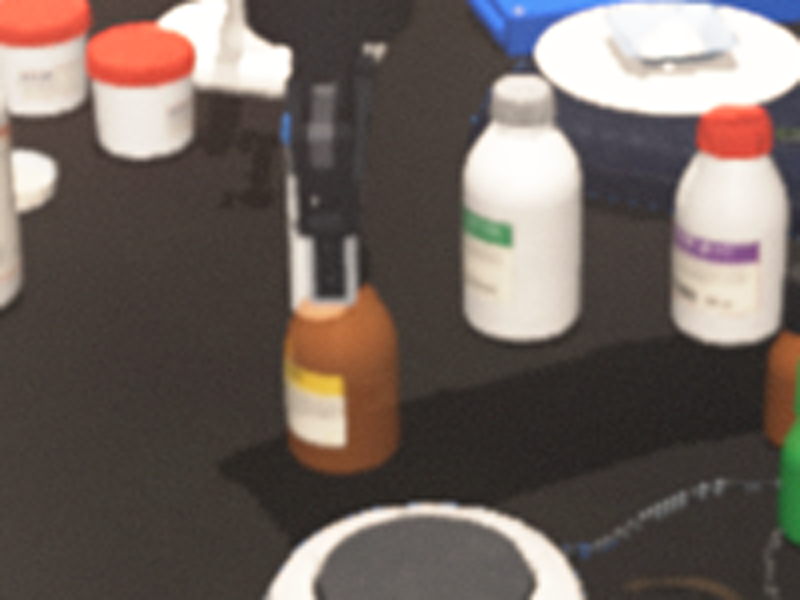

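The finger (338,300) now overlaps the cap; closing first without lifting.

```bash
python3 -m creep '[[0,[0,0,0],[0,0,0]],[0,[0,0,0],[0,0,0]],[0,[0,0,0],[0,0,0]],[0,[0,0,0],[0,0,0]],[0,[0,0,0],[0,0,0]]]' 60
```

```text
time_s: 14.55
ee_pos: [588.8, 298.9, 53.9]
eef_rot: [0.0, -3.14, 0.002]
wrist_force: [0.1, -0.4, -0.5]
opening: -0.1
```

```bash
python3 - <<'E'
from h import *
d=imaging.get_image("side");i=d["img"][230:400,200:380,::-1]
cv2.imwrite(f"pics/a6.png",cv2.resize(i,None,fx=4.3,fy=3.5,interpolation=cv2.INTER_CUBIC))
C=cloud(d)
P=C[240:380,230:300].reshape(-1,3);Q=P[(abs(P[:,0]-588)<40)&(abs(P[:,1]-298)<60)&(P[:,2]>5)]
for a in range(60,180,6):
  q=Q[(Q[:,2]>=a)&(Q[:,2]<a+6)]
  if len(q): print(a,len(q),q.min(0).round(),q.max(0).round())
E
```

```text
60 91 [563. 295.  60.] [614. 326.  66.]
66 94 [565. 294.  66.] [612. 325.  72.]
72 102 [567. 293.  72.] [609. 324.  78.]
78 89 [568. 295.  78.] [607. 320.  84.]
84 66 [574. 292.  84.] [604. 316.  90.]
90 33 [574. 298.  90.] [602. 314.  96.]
96 41 [574. 296.  96.] [601. 313. 102.]
102 51 [575. 298. 102.] [601. 315. 108.]
108 46 [575. 295. 108.] [599. 315. 114.]
114 32 [579. 302. 114.] [599. 313. 120.]
120 37 [578. 302. 120.] [600. 315. 126.]
126 27 [578. 300. 126.] [600. 314. 132.]
132 6 [577. 292. 132.] [596. 314. 137.]
138 25 [576. 291. 138.] [600. 331. 144.]
144 33 [577. 310. 144.] [601. 336. 150.]
150 18 [577. 312. 150.] [601. 341. 156.]
156 36 [573. 296. 156.] [606. 347. 162.]
162 52 [573. 290. 162.] [606. 349. 168.]
168 45 [572. 290. 168.] [605. 356. 174.]
174 55 [573. 309. 174.] [605. 358. 180.]
```

View pics/a6.png

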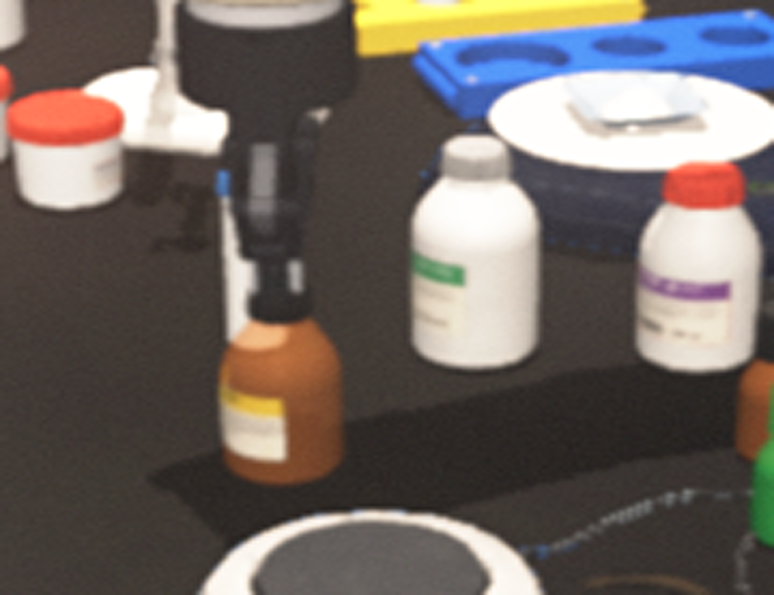

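The fingers closed to zero through the cap region without moving the bottle: the finger image vanishes into the cap at crop (270,300). The cap gives no grip, so I'll rise, open fully and take the body.

```bash
python3 -m creep '[[0,[0,0,4],[0,0,0]],[0,[0,0,8],[0,0,0]],[8.5,[0,0,10],[0,0,0]],[8.5,[0,0,10],[0,0,0]],[8.5,[0,0,10],[0,0,0]],[8.5,[0,0,10],[0,0,0]],[8.5,[0,0,10],[0,0,0]],[8.5,[0,0,10],[0,0,0]]]'; python3 - <<'E'
from h import *
d=imaging.get_image("side");i=d["img"][200:400,180:380,::-1]
cv2.imwrite(f"pics/a7.png",cv2.resize(i,None,fx=3,fy=3,interpolation=cv2.INTER_CUBIC))
C=cloud(d)
P=C[150:380,200:320].reshape(-1,3);Q=P[(abs(P[:,0]-588)<40)&(abs(P[:,1]-298)<80)&(P[:,2]>120)]
for a in range(140,300,8):
  q=Q[(Q[:,2]>=a)&(Q[:,2]<a+8)]
  if len(q): print(a,len(q),q.min(0).round(),q.max(0).round())
print(arm.get_state()["ee_pos"])
E
```

```text
time_s: 15.4
ee_pos: [588.4, 298.7, 152.9]
eef_rot: [0.0, -3.139, 0.003]
wrist_force: [-0.4, 0.4, 0.2]
opening: 84.5
204 41 [578. 252. 204.] [600. 351. 212.]
212 66 [578. 251. 212.] [600. 356. 220.]
220 86 [579. 250. 220.] [600. 357. 228.]
228 69 [579. 254. 228.] [600. 357. 236.]
236 51 [579. 343. 236.] [599. 358. 243.]
244 10 [577. 345. 244.] [595. 367. 252.]
252 79 [574. 329. 252.] [602. 375. 260.]
260 81 [572. 266. 260.] [600. 374. 268.]
268 57 [572. 330. 268.] [606. 373. 276.]
276 110 [571. 305. 276.] [606. 373. 284.]
284 115 [570. 239. 284.] [608. 371. 292.]
292 156 [570. 244. 292.] [609. 370. 300.]
[588.47662225 298.75139916 153.10671456]
```

View pics/a7.png

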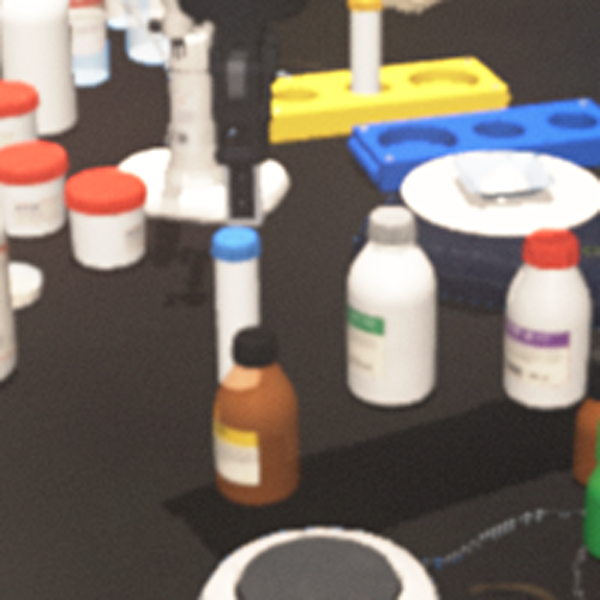

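```bash
python3 -m creep '[[8.5,[0,0,-4],[0,0,0]],[8.5,[0,0,-8],[0,0,0]],[8.5,[0,0,-10],[0,0,0]],[8.5,[0,0,-12],[0,0,0]],[8.5,[0,0,-13],[0,0,0]],[8.5,[0,0,-14],[0,0,0]],[8.5,[0,0,-14.5],[0,0,0]],[8.5,[0,0,-14.5],[0,0,0]]]'; python3 - <<'E'
from h import *
d=imaging.get_image("side");i=d["img"][200:400,180:380,::-1]
cv2.imwrite(f"pics/a8.png",cv2.resize(i,None,fx=3,fy=3,interpolation=cv2.INTER_CUBIC))
E
```

```text
time_s: 16.25
ee_pos: [588.4, 298.7, 7.9]
eef_rot: [0.0, -3.139, 0.003]
wrist_force: [-0.8, -0.0, -0.7]
opening: 84.9
```

View pics/a8.png

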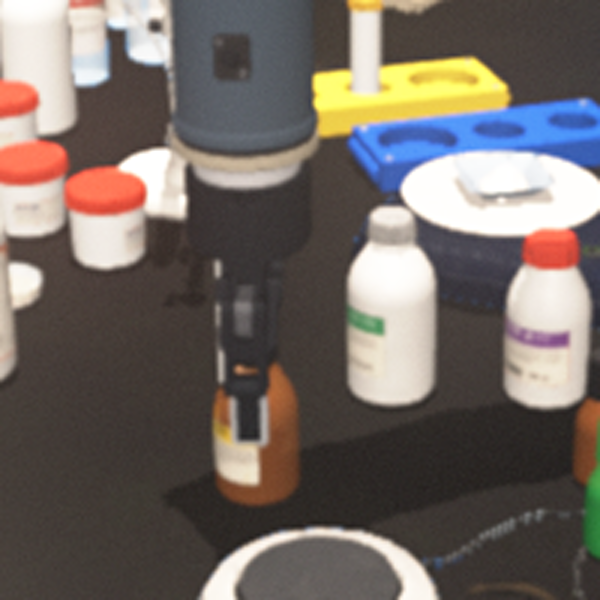

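No contact force, and the finger is in front of the body (248,420). Closing.

```bash
python3 -m creep '[[0,[0,0,0],[0,0,0]],[0,[0,0,0],[0,0,0]],[0,[0,0,0],[0,0,0]],[0,[0,0,0],[0,0,0]],[0,[0,0,0],[0,0,0]]]' 40; python3 - <<'E'
from h import *
d=imaging.get_image("side");i=d["img"][200:400,180:380,::-1]
cv2.imwrite(f"pics/a9.png",cv2.resize(i,None,fx=3,fy=3,interpolation=cv2.INTER_CUBIC))
E
```

```text
time_s: 16.8
ee_pos: [589.2, 299.1, 9.5]
eef_rot: [-0.0, -3.141, 0.001]
wrist_force: [-1.0, -0.9, 5.4]
opening: 50.9
```

View pics/a9.png

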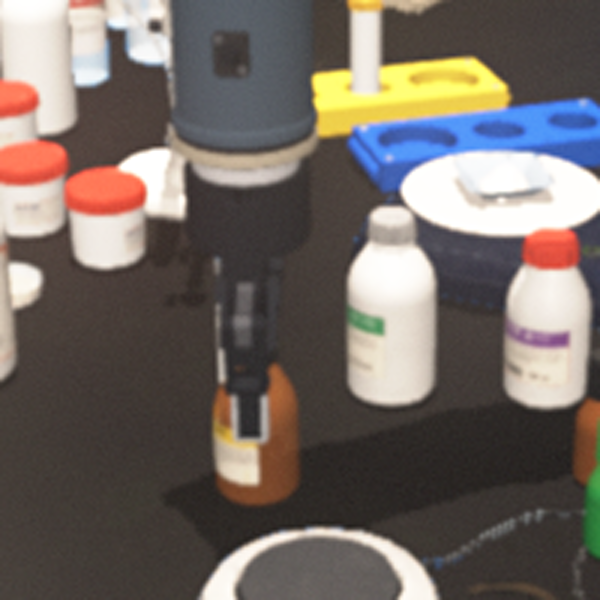

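Gripped at 50.9 mm, body diameter. Lifting 17.5 cm.

```bash
python3 -m creep '[[0,[0,0,1],[0,0,0]],[0,[0,0,3],[0,0,0]],[0,[0,0,7],[0,0,0]],[0,[0,0,11],[0,0,0]],[0,[0,0,15],[0,0,0]],[0,[0,0,17.5],[0,0,0]],[0,[0,0,17.5],[0,0,0]],[0,[0,0,17.5],[0,0,0]]]' 60; python3 - <<'E'
from h import *
d=imaging.get_image("side");i=d["img"][100:400,180:380,::-1]
cv2.imwrite(f"pics/a10.png",cv2.resize(i,None,fx=2,fy=2,interpolation=cv2.INTER_CUBIC))
E
```

```text
time_s: 17.65
ee_pos: [589.0, 299.0, 184.7]
eef_rot: [0.0, -3.141, 0.001]
wrist_force: [-0.3, -0.3, -3.2]
opening: 50.4
```

View pics/a10.png

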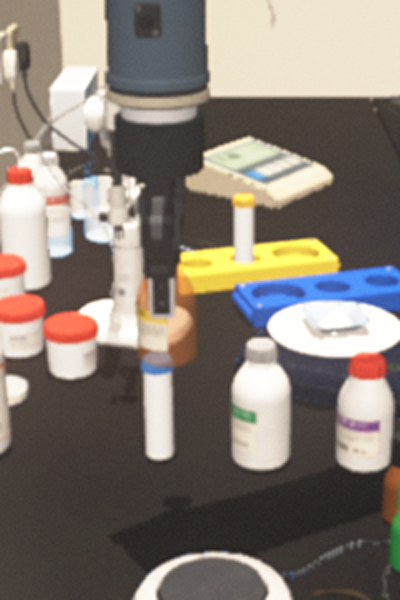

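```bash
python3 - <<'E'
from h import *
d=imaging.get_image("side");i=d["img"][190:300,220:300,::-1]
cv2.imwrite(f"pics/a11.png",cv2.resize(i,None,fx=7,fy=5.4,interpolation=cv2.INTER_CUBIC))
E
```

```text
(no output)
```

View pics/a11.png

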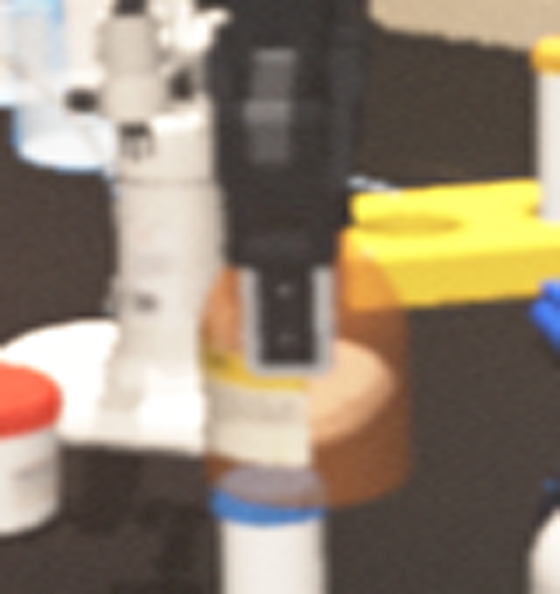

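The bottle is upright; the glass is just transparent and the stand base shows through. Carrying it to the yellow tray.

```bash
python3 -m creep '[[0,[-3,-3.9,0],[0,0,0]],[0,[-6,-7.8,0],[0,0,0]],[0,[-9,-11.7,0],[0,0,0]],[0,[-12,-15.6,0],[0,0,0]],[0,[-14.9,-19.4,0],[0,0,0]],[0,[-14.9,-24,0],[0,0,0]],[0,[-14.9,-28.8,0],[0,0,0]],[0,[-14.9,-33.5,0],[0,0,0]],[0,[-14.9,-38.2,0],[0,0,0]],[0,[-14.9,-43,0],[0,0,0]]]'; python3 -m creep '[[0,[0,-4.6,0],[0,0,0]],[0,[0,-9.2,0],[0,0,0]],[0,[0,-13.8,0],[0,0,0]],[0,[0,-18.4,0],[0,0,0]],[0,[0,-22,0],[0,0,0]],[0,[0,-25,0],[0,0,0]],[0,[0,-25.9,0],[0,0,0]],[0,[0,-25.9,0],[0,0,0]]]'
```

```text
time_s: 18.75
ee_pos: [438.2, -132.9, 182.1]
eef_rot: [0.001, -3.136, 0.003]
wrist_force: [1.8, -0.4, -2.5]
opening: 49.9
time_s: 19.55
ee_pos: [437.0, -392.7, 180.5]
eef_rot: [-0.003, -3.134, 0.001]
wrist_force: [-0.5, 1.4, -2.5]
opening: 50.4
```

```bash
python3 -m creep '[[0,[0.3,0.2,-4],[0,0,0]],[0,[0.3,0.2,-8],[0,0,0]],[0,[0.3,0.2,-11.5],[0,0,0]],[0,[0.3,0.2,-11.5],[0,0,0]],[0,[0.3,0.2,-11.5],[0,0,0]]]'; python3 - <<'E'
from h import *
d=imaging.get_image("side");i=d["img"][150:300,220:370,::-1]
cv2.imwrite(f"pics/a12.png",cv2.resize(i,None,fx=4,fy=4,interpolation=cv2.INTER_CUBIC))
E
```

```text
time_s: 20.05
ee_pos: [440.3, -389.3, 65.8]
eef_rot: [-0.001, -3.133, -0.001]
wrist_force: [0.3, 0.4, -1.2]
opening: 50.2
```

View pics/a12.png

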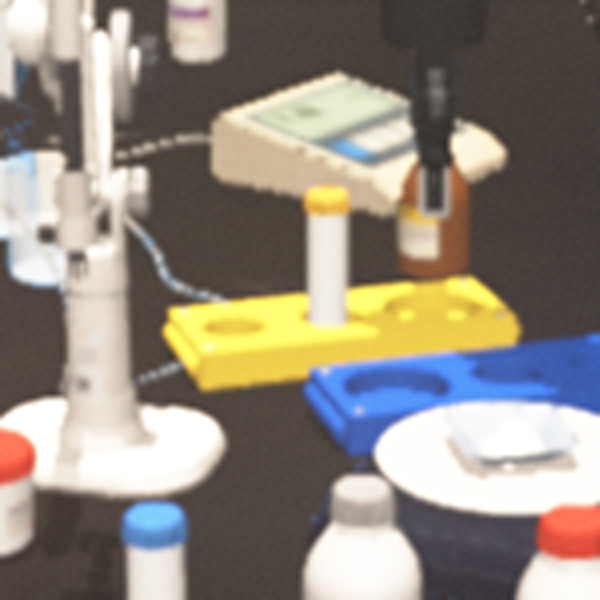

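Bottle bottom (435,275) is over the wide well (430,310). Lowering.

```bash
python3 -m creep '[[0,[0,0,-2],[0,0,0]],[0,[0,0,-3.5],[0,0,0]],[0,[0,0,-4.4],[0,0,0]],[0,[0,0,-4.6],[0,0,0]],[0,[0,0,-4.8],[0,0,0]],[0,[0,0,-4.8],[0,0,0]]]'
```

```text
time_s: 20.7
ee_pos: [441.4, -390.7, 19.7]
eef_rot: [-0.001, -3.136, 0.003]
wrist_force: [-0.0, 0.8, -1.8]
opening: 50.2
```

```bash
python3 -m creep '[[0,[0,0,-0.2],[0,0,0]],[0,[0,0,-0.3],[0,0,0]],[0,[0,0,-0.3],[0,0,0]]]'
```

```text
time_s: 21.0
ee_pos: [441.5, -391.0, 19.4]
eef_rot: [-0.002, -3.138, 0.004]
wrist_force: [-6.1, 5.2, 23.7]
opening: 50.3
```

```bash
python3 -m creep '[[5.6,[0,0,0.2],[0,0,0]],[6.5,[0,0,0.2],[0,0,0]],[7.5,[0,0,0.2],[0,0,0]],[8.2,[0,0,0.2],[0,0,0]],[8.2,[0,0,0.2],[0,0,0]],[8.2,[0,0,4],[0,0,0]],[8.2,[0,0,8],[0,0,0]],[8.2,[0,0,12],[0,0,0]],[8.2,[0,0,16],[0,0,0]],[8.2,[0,0,18],[0,0,0]]]'; python3 - <<'E'
from h import *
d=imaging.get_image("side");i=d["img"][150:300,220:370,::-1]
cv2.imwrite(f"pics/a13.png",cv2.resize(i,None,fx=4,fy=4,interpolation=cv2.INTER_CUBIC))
E
```

```text
time_s: 22.0
ee_pos: [442.3, -391.9, 203.0]
eef_rot: [-0.003, -3.141, 0.008]
wrist_force: [0.6, -0.9, 0.4]
opening: 82.0
```

View pics/a13.png

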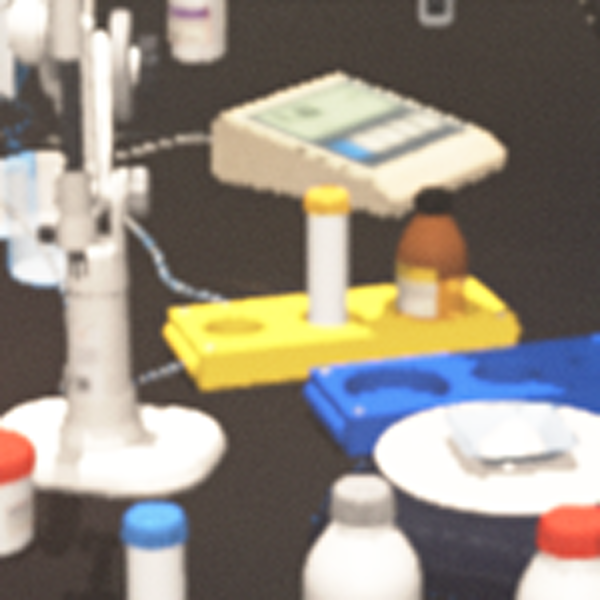

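Amber stands in the wide well (430,260). Next the red bottle.

```bash
python3 -m creep '[[8.5,[0,4.6,0],[0,0,0]],[8.5,[0,9.2,0],[0,0,0]],[8.5,[0,13.8,0],[0,0,0]],[8.5,[0,18.4,0],[0,0,0]],[8.5,[0,23,0],[0,0,0]],[8.5,[0,27.7,0],[0,0,0]],[8.5,[0,32.4,0],[0,0,0]],[8.5,[0,37.1,0],[0,0,0]],[8.5,[0,41.8,0],[0,0,0]],[8.5,[0,46.5,0],[0,0,0]]]'; python3 -m creep '[[8.5,[-1.8,4.4,0],[0,0,0]],[8.5,[-3.6,8.8,0],[0,0,0]],[8.5,[-4.8,10.7,0],[0,0,0]],[8.5,[-4.8,10.7,0],[0,0,0]],[8.5,[-4.8,10.7,0],[0,0,0]]]'; python3 - <<'E'
from h import *
for cam in("side","top"):
  d=imaging.get_image(cam);C=cloud(d);hsv=cv2.cvtColor(d["img"],cv2.COLOR_RGB2HSV)
  X=C[:,:,0];Y=C[:,:,1];Z=C[:,:,2]
  m=(abs(X-392)<45)&(abs(Y-180)<50)&(Z>105)&(Z<127)
  P=C[m];print(cam,len(P),P.min(0)/2+P.max(0)/2,np.ptp(P,axis=0)) if len(P) else 0
  cv2.imwrite(f"pics/r1{cam}.png",cv2.resize(d["img"][200:400,200:400,::-1],None,fx=3,fy=3))
E
```

```text
time_s: 23.05
ee_pos: [442.6, 74.2, 204.8]
eef_rot: [0.003, 3.14, -0.011]
wrist_force: [0.7, -0.5, 1.3]
opening: 85.0
time_s: 23.55
ee_pos: [394.5, 181.0, 204.6]
eef_rot: [0.001, 3.14, -0.012]
wrist_force: [0.3, 0.2, -0.4]
opening: 85.2
side 227 [393.79847243 180.85639285 114.42552512] [36.66929869 41.36099664 18.80035793]
```

View pics/r1side.png

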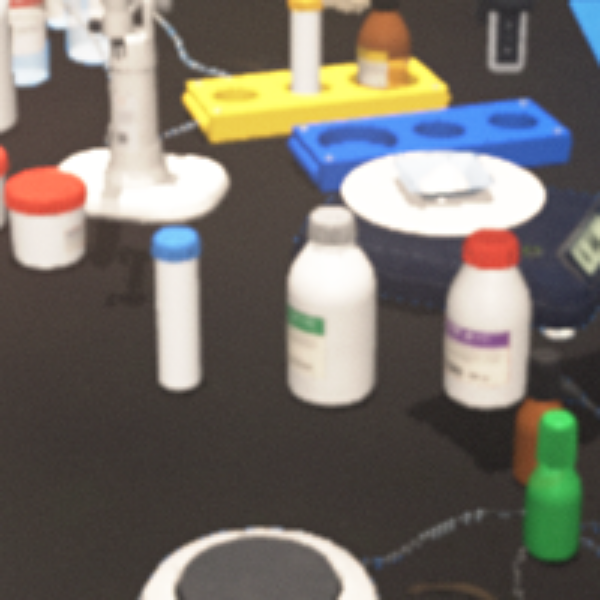

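```bash
python3 -m creep '[[8.5,[-0.2,-0.1,-4],[0,0,0]],[8.5,[-0.2,-0.1,-8],[0,0,0]],[8.5,[-0.2,-0.1,-12],[0,0,0]],[8.5,[-0.2,-0.1,-16],[0,0,0]],[8.5,[-0.2,-0.1,-18.5],[0,0,0]],[8.5,[-0.2,-0.1,-19.2],[0,0,0]],[8.5,[-0.2,-0.1,-19.2],[0,0,0]],[8.5,[-0.2,-0.1,-19.2],[0,0,0]]]'
```

```text
time_s: 24.45
ee_pos: [394.0, 178.8, 13.6]
eef_rot: [0.007, 3.139, -0.011]
wrist_force: [-0.5, -0.6, -0.1]
opening: 85.1
```

```bash
python3 -m creep '[[0,[0,0,0],[0,0,0]],[0,[0,0,0],[0,0,0]],[0,[0,0,0],[0,0,0]],[0,[0,0,0],[0,0,0]],[0,[0,0,0],[0,0,0]]]' 60; python3 - <<'E'
from h import *
d=imaging.get_image("side")
cv2.imwrite(f"pics/r2.png",cv2.resize(d["img"][180:380,260:460,::-1],None,fx=3,fy=3))
E
```

```text
time_s: 24.95
ee_pos: [394.9, 179.0, 15.0]
eef_rot: [0.008, 3.136, -0.009]
wrist_force: [-1.8, -1.6, 14.4]
opening: 55.5
```

View pics/r2.png

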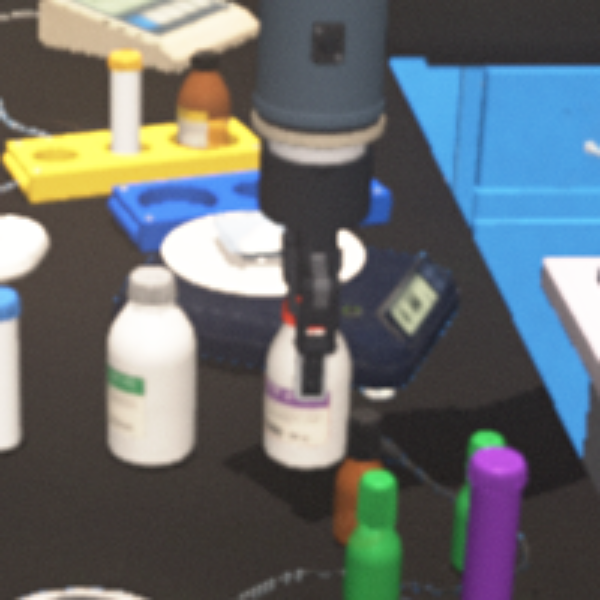

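Red is gripped at 55.5 mm. Lifting and carrying over the balance.

```bash
python3 -m creep '[[0,[0,0,1],[0,0,0]],[0,[0,0,3],[0,0,0]],[0,[0,0,7],[0,0,0]],[0,[0,0,11],[0,0,0]],[0,[0,0,15],[0,0,0]],[0,[0,0,16],[0,0,0]],[0,[0,0,16],[0,0,0]]]' 60;  python3 -m creep '[[0,[1.8,-4,0],[0,0,0]],[0,[3.6,-8,0],[0,0,0]],[0,[5.2,-12,0],[0,0,0]],[0,[5.2,-16.6,0],[0,0,0]],[0,[5.2,-21,0],[0,0,0]],[0,[5.2,-25.6,0],[0,0,0]],[0,[5.5,-30,0],[0,0,0]],[0,[6.6,-34.5,0],[0,0,0]],[0,[7.8,-38.5,0],[0,0,0]],[0,[7.8,-40.7,0],[0,0,0]]]'; python3 - <<'E'
from h import *
d=imaging.get_image("side")
cv2.imwrite(f"pics/r3.png",cv2.resize(d["img"][130:330,200:400,::-1],None,fx=3,fy=3))
E
```

```text
time_s: 25.7
ee_pos: [395.6, 179.4, 176.5]
eef_rot: [0.008, 3.133, -0.006]
wrist_force: [-0.6, 0.4, -3.4]
opening: 55.3
time_s: 26.7
ee_pos: [473.3, -231.1, 174.3]
eef_rot: [0.012, 3.135, -0.008]
wrist_force: [0.3, 0.6, -3.0]
opening: 55.6
```

View pics/r3.png

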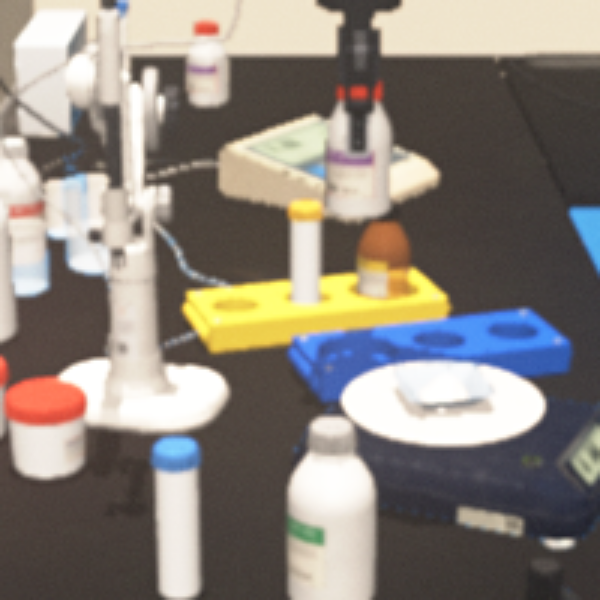

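```bash
python3 -m creep '[[0,[0,0.3,-4],[0,0,0]],[0,[0,0.3,-8],[0,0,0]],[0,[0,0.3,-10.5],[0,0,0]],[0,[0,0.3,-10.5],[0,0,0]],[0,[0,0.3,-10.5],[0,0,0]]]'; python3 - <<'E'
from h import *
d=imaging.get_image("side")
cv2.imwrite(f"pics/r4.png",cv2.resize(d["img"][130:330,200:400,::-1],None,fx=3,fy=3))
E
```

```text
time_s: 27.25
ee_pos: [471.4, -230.6, 68.5]
eef_rot: [0.017, 3.138, -0.009]
wrist_force: [0.1, -0.1, -3.0]
opening: 55.6
```

View pics/r4.png

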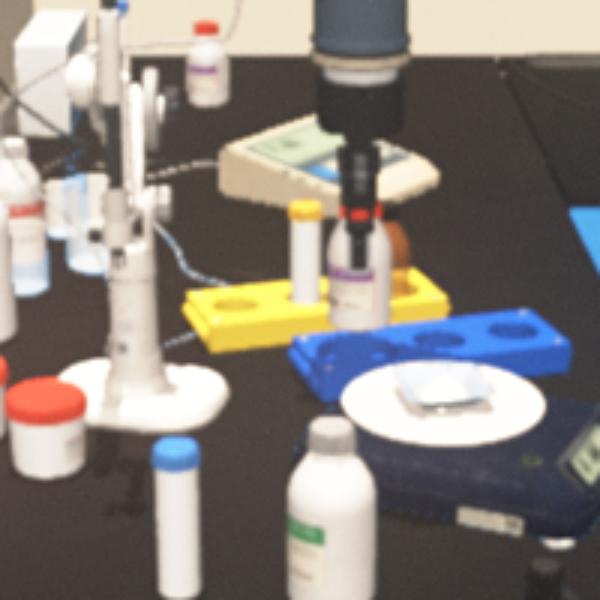

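```bash
python3 -m creep '[[0,[0.1,0.3,0],[0,0,0]],[0,[0.1,0.3,-2],[0,0,0]],[0,[0.1,0.3,-3.4],[0,0,0]],[0,[0.1,0.3,-4.1],[0,0,0]],[0,[0.1,0.3,-4.3],[0,0,0]],[0,[0.1,0.3,-4.3],[0,0,0]]]'
```

```text
time_s: 27.9
ee_pos: [473.7, -228.0, 27.1]
eef_rot: [0.017, 3.135, -0.011]
wrist_force: [-0.5, 0.2, -3.0]
opening: 55.6
```

```bash
python3 -m creep '[[0,[0,0,-0.2],[0,0,0]],[0,[0,0,-0.2],[0,0,0]],[0,[0,0,-0.2],[0,0,0]]]'
```

```text
time_s: 28.2
ee_pos: [473.9, -228.1, 25.5]
eef_rot: [0.017, 3.135, -0.011]
wrist_force: [-0.4, 0.0, -3.3]
opening: 55.4
```

```bash
python3 -m creep '[[0,[0,0,-0.2],[0,0,0]],[0,[0,0,-0.2],[0,0,0]],[0,[0,0,-0.2],[0,0,0]]]'
```

```text
time_s: 28.5
ee_pos: [474.2, -228.3, 25.0]
eef_rot: [0.017, 3.133, -0.012]
wrist_force: [-4.4, 2.1, 19.5]
opening: 55.4
```

On the floor (20 N). Releasing.

```bash
python3 -m creep '[[6,[0,0,0.2],[0,0,0]],[7,[0,0,0.2],[0,0,0]],[8.3,[0,0,0.2],[0,0,0]],[8.3,[0,0,0.2],[0,0,0]],[8.3,[0,0,0.2],[0,0,0]],[8.3,[0,0,4],[0,0,0]],[8.3,[0,0,8],[0,0,0]],[8.3,[0,0,12],[0,0,0]],[8.3,[0,0,16],[0,0,0]],[8.3,[0,0,16],[0,0,0]]]'; python3 - <<'E'
from h import *
d=imaging.get_image("side")
cv2.imwrite(f"pics/r5.png",cv2.resize(d["img"][130:330,200:400,::-1],None,fx=3,fy=3))
E
```

```text
time_s: 29.5
ee_pos: [476.8, -229.6, 189.9]
eef_rot: [0.018, 3.125, -0.016]
wrist_force: [-0.2, 0.3, -0.2]
opening: 83.1
```

View pics/r5.png

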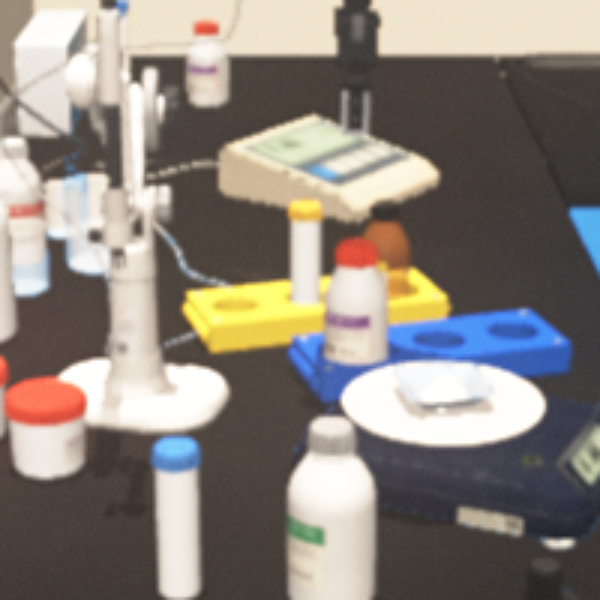

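Red is upright in the wide well (357,310). Testing whether the near narrow well is reachable, with the gripper empty.

```bash
python3 -m creep '[[6,[-3.7,-1.1,0],[0,0,0]],[6,[-7.4,-2.2,0],[0,0,0]],[6,[-11.1,-3.3,0],[0,0,0]],[6,[-15,-4.5,0],[0,0,0]],[6,[-15,-4.5,0],[0,0,0]],[6,[-15,-4.5,-5],[0,0,0]],[6,[-15,-4.5,-9],[0,0,0]],[6,[-15,-4.5,-9],[0,0,0]]]';python3 -c "
from bench import arm;s=arm.get_state();print(s['q'].round(2),s['ee_pos'],s['eef_rot'])"
```

```text
time_s: 30.35
ee_pos: [323.0, -271.6, 93.3]
eef_rot: [0.017, 3.136, -0.006]
wrist_force: [0.0, -0.3, 0.3]
opening: 60.1
[ 0.48  0.35  0.14  2.21 -0.09  0.57  2.25] [ 323.02975493 -271.6205542    93.31006353] [ 0.01695809  3.13626779 -0.00644179]
```

Reachable. Now to the dropper (it goes in that near well first).

```bash
python3 -m creep '[[5,[0,0,5],[0,0,0]],[5,[0,0,10],[0,0,0]],[5,[2.6,3.4,10],[0,0,0]],[5,[5.2,6.8,10],[0,0,0]],[5,[7.7,10.2,10],[0,0,0]],[5,[9,14.6,10],[0,0,0]],[5,[10.3,19,10],[0,0,0]],[5,[11.7,23.2,10],[0,0,0]],[5,[11.7,27.6,10],[0,0,0]],[5,[11.7,32,10],[0,0,0]]]';  python3 -m creep '[[5,[-1,4.6,0],[0,0,0]],[5,[-2,9.2,0],[0,0,0]],[5,[-3.2,13.6,0],[0,0,0]],[5,[-4.4,18,0],[0,0,0]],[5,[-5.6,22.2,0],[0,0,0]],[5,[-6.2,24.5,0],[0,0,0]],[5,[-6.2,24.5,0],[0,0,0]]]'; python3 - <<'E'
from h import *
for cam in("side",):
  d=imaging.get_image(cam);C=cloud(d)
  cv2.imwrite(f"pics/d1{cam}.png",cv2.resize(d["img"][230:430,300:500,::-1],None,fx=3,fy=3))
  X=C[:,:,0];Y=C[:,:,1];Z=C[:,:,2]
  for lo in(15,30,45,55,65,75,85):
    m=(abs(X-372)<30)&(abs(Y-296)<35)&(Z>lo)&(Z<lo+10)
    P=C[m]
    if len(P): print(lo,len(P),P.min(0).round(1),P.max(0).round(1))
  for r in imaging.masks_of("dropper_mid",d)[:4]:
    print(r["p"],np.round(np.array(r["extent"])*[640,480,640,480]))
E
```

```text
time_s: 31.35
ee_pos: [440.2, 50.3, 194.8]
eef_rot: [0.017, 3.135, -0.007]
wrist_force: [0.8, -0.2, 0.3]
opening: 50.1
time_s: 32.05
ee_pos: [376.8, 299.4, 196.1]
eef_rot: [0.008, 3.135, -0.005]
wrist_force: [0.6, 0.5, -0.4]
opening: 50.2
15 32 [374.4 292.4  15.9] [386.3 307.   24.3]
30 35 [374.9 288.2  30.2] [386.7 308.1  40. ]
45 50 [357.2 288.7  45.1] [385.8 306.4  54.7]
55 52 [359.2 288.4  55.3] [381.7 304.9  64.9]
65 54 [360.2 291.8  65.2] [381.1 305.6  74.9]
75 60 [360.4 288.6  75. ] [381.6 305.6  84.9]
85 76 [361.3 285.   85. ] [380.4 303.8  94.8]
0.92 [372. 339.  21.  47.]
0.86 [369. 319.  18.  40.]
0.47 [410. 324.  18.  44.]
```

View pics/d1side.png

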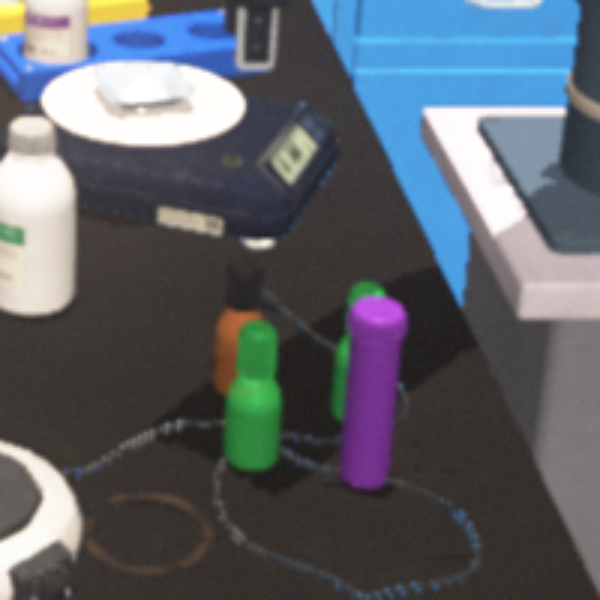

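```bash
python3 -m creep '[[5,[-0.7,-0.6,-1],[0,0,0]],[5,[-0.7,-0.6,-4],[0,0,0]],[5,[-0.7,-0.6,-8],[0,0,0]],[5,[-0.7,-0.6,-11],[0,0,0]],[5,[-0.7,-0.6,-13],[0,0,0]],[5,[-0.7,-0.6,-13.5],[0,0,0]],[5,[-0.7,-0.6,-13.5],[0,0,0]]]';python3 - <<'E'
from h import *
d=imaging.get_image("side")
cv2.imwrite(f"pics/d2.png",cv2.resize(d["img"][230:430,300:500,::-1],None,fx=3,fy=3))
d=imaging.get_image("top")
cv2.imwrite(f"pics/d2t.png",cv2.resize(d["img"][200:350,130:330,::-1],None,fx=3,fy=3))
E
```

```text
time_s: 32.85
ee_pos: [371.5, 288.3, 60.8]
eef_rot: [0.018, 3.135, -0.01]
wrist_force: [0.3, 0.6, 1.4]
opening: 50.1
```

View pics/d2.png

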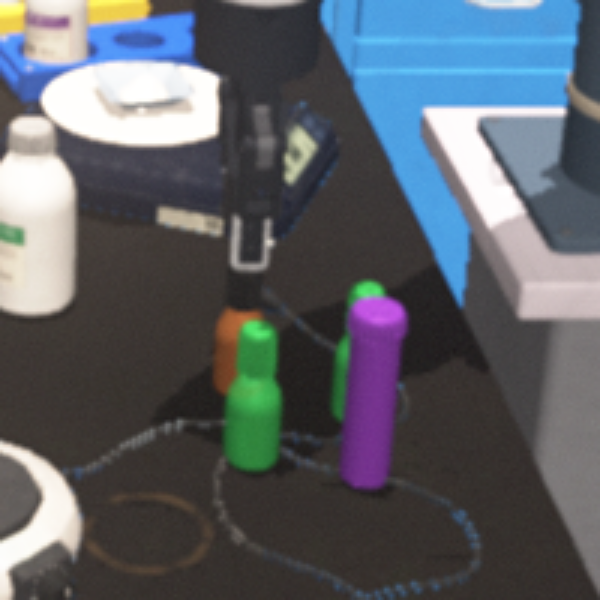

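View pics/d2t.png

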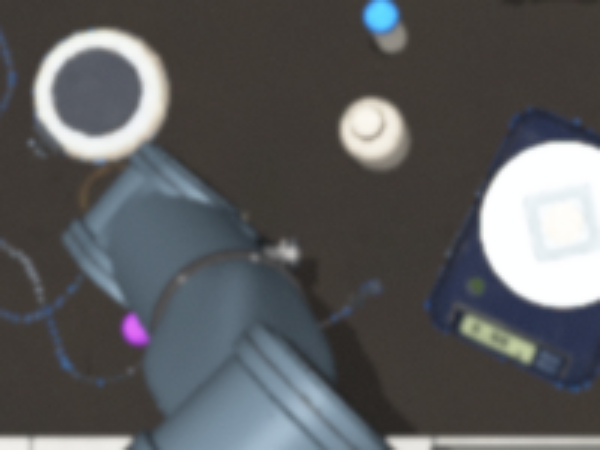

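```bash
python3 - <<'E'
from h import *
d=imaging.get_image("side");C=cloud(d)
P=C[240:340,355:400].reshape(-1,3);Q=P[(abs(P[:,0]-372)<40)&(abs(P[:,1]-295)<50)&(P[:,2]>50)]
for a in range(60,150,6):
  q=Q[(Q[:,2]>=a)&(Q[:,2]<a+6)]
  if len(q): print(a,len(q),q.min(0).round(),q.max(0).round())
s=arm.get_state();print(s["ee_pos"],s["eef_rot"])
E
```

```text
60 26 [361. 293.  60.] [381. 303.  66.]
66 31 [360. 293.  66.] [381. 305.  72.]
72 41 [361. 290.  72.] [381. 304.  78.]
78 30 [361. 290.  78.] [381. 304.  84.]
84 32 [361. 292.  84.] [381. 305.  90.]
90 23 [362. 294.  90.] [380. 304.  94.]
102 16 [362. 261. 105.] [382. 322. 108.]
108 39 [362. 258. 109.] [384. 327. 114.]
114 45 [362. 257. 114.] [383. 330. 120.]
120 47 [363. 257. 120.] [383. 329. 126.]
126 45 [361. 260. 126.] [383. 331. 132.]
132 52 [362. 262. 132.] [383. 329. 138.]
138 32 [362. 260. 138.] [383. 331. 144.]
144 10 [369. 256. 144.] [384. 330. 150.]
[372.03151413 289.58428688  61.91161923] [ 0.01651002  3.13322598 -0.00643394]
```

```bash
python3 -m creep '[[5,[-0.1,0.3,-0.5],[0,0,0]],[5,[-0.1,0.3,-3],[0,0,0]],[5,[-0.1,0.3,-5.5],[0,0,0]],[5,[-0.1,0.3,-7],[0,0,0]],[5,[-0.1,0.3,-7.7],[0,0,0]],[5,[-0.1,0.3,-7.7],[0,0,0]],[5,[-0.1,0.3,-7.7],[0,0,0]]]';python3 - <<'E'
from h import *
d=imaging.get_image("side")
cv2.imwrite(f"pics/d3.png",cv2.resize(d["img"][230:430,300:500,::-1],None,fx=3,fy=3))
E
```

```text
time_s: 33.7
ee_pos: [371.3, 293.0, -14.5]
eef_rot: [0.016, 3.133, -0.006]
wrist_force: [-0.3, 0.3, 0.8]
opening: 49.9
```

View pics/d3.png

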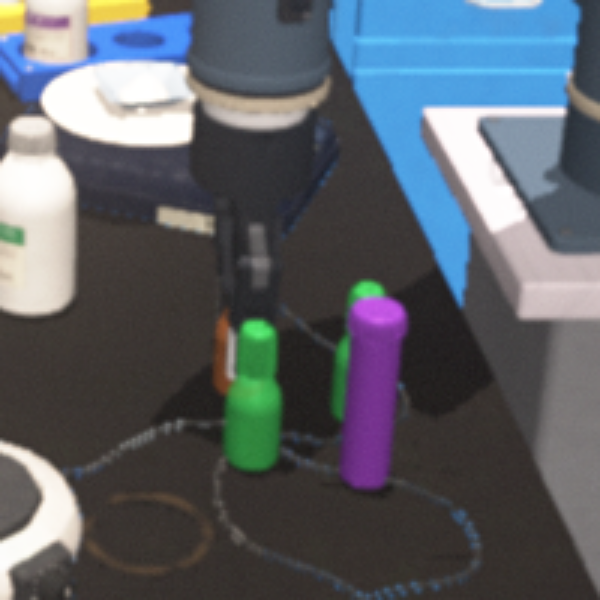

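No contact and the green one is clear. Closing.

```bash
python3 -m creep '[[0,[0,0,0],[0,0,0]],[0,[0,0,0],[0,0,0]],[0,[0,0,0],[0,0,0]],[0,[0,0,0],[0,0,0]]]' 40
```

```text
time_s: 34.15
ee_pos: [372.0, 293.4, -13.4]
eef_rot: [0.017, 3.131, -0.003]
wrist_force: [-0.5, -0.8, 8.0]
opening: 30.7
```

```bash
python3 -m creep '[[0,[0,0,1],[0,0,0]],[0,[0,0,3],[0,0,0]],[0,[0,0,7],[0,0,0]],[0,[0,0,11],[0,0,0]],[0,[0,0,15],[0,0,0]],[0,[0,0,17],[0,0,0]],[0,[0,0,17],[0,0,0]]]';python3 - <<'E'
from h import *
d=imaging.get_image("side")
cv2.imwrite(f"pics/d4.png",cv2.resize(d["img"][180:380,300:500,::-1],None,fx=3,fy=3))
E
```

```text
time_s: 34.85
ee_pos: [373.3, 294.5, 160.5]
eef_rot: [0.018, 3.126, 0.004]
wrist_force: [0.8, 0.7, -0.9]
opening: 30.7
```

View pics/d4.png

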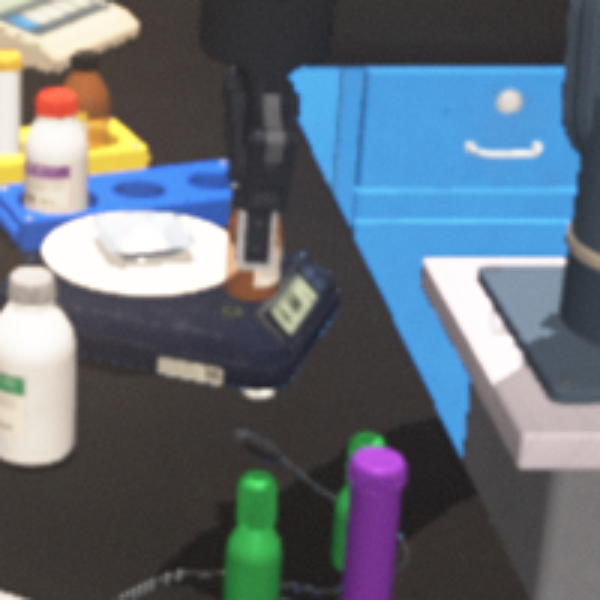

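Dropper held upright (crop 255,260). Carrying.

```bash
python3 -m creep '[[0,[1.2,-4.6,0],[0,0,0]],[0,[2.4,-9.2,0],[0,0,0]],[0,[3.7,-13.8,0],[0,0,0]],[0,[5,-18.4,0],[0,0,0]],[0,[6.4,-23,0],[0,0,0]],[0,[6.7,-27.7,0],[0,0,0]],[0,[6.7,-32.4,0],[0,0,0]],[0,[6,-37,0],[0,0,0]],[0,[4.8,-41.5,0],[0,0,0]],[0,[3.2,-45.8,0],[0,0,0]]]';  python3 -m creep '[[0,[-2.5,-3.5,0],[0,0,0]],[0,[-5,-7,0],[0,0,0]],[0,[-7.5,-10.4,0],[0,0,0]],[0,[-7.8,-11,0],[0,0,0]],[0,[-7.8,-11,0],[0,0,0]]]'
```

```text
time_s: 35.9
ee_pos: [403.4, -165.9, 157.8]
eef_rot: [0.017, 3.13, 0.001]
wrist_force: [0.7, -0.9, -1.0]
opening: 30.8
time_s: 36.4
ee_pos: [324.0, -276.5, 157.1]
eef_rot: [0.023, 3.131, 0.002]
wrist_force: [0.4, 0.1, -1.2]
opening: 31.2
```

```bash
python3 -m creep '[[0,[0.1,0.3,-4],[0,0,0]],[0,[0.1,0.3,-8],[0,0,0]],[0,[0.1,0.3,-11.5],[0,0,0]],[0,[0.1,0.3,-11.5],[0,0,0]],[0,[0.1,0.3,-11.5],[0,0,0]],[0,[0.1,0.3,-11.5],[0,0,0]]]';python3 - <<'E'
from h import *
d=imaging.get_image("side")
cv2.imwrite(f"pics/d5.png",cv2.resize(d["img"][130:330,240:440,::-1],None,fx=3,fy=3))
E
```

```text
time_s: 37.0
ee_pos: [326.1, -273.6, 43.5]
eef_rot: [0.022, 3.129, 0.001]
wrist_force: [-0.5, 0.2, -0.7]
opening: 30.9
```

View pics/d5.png

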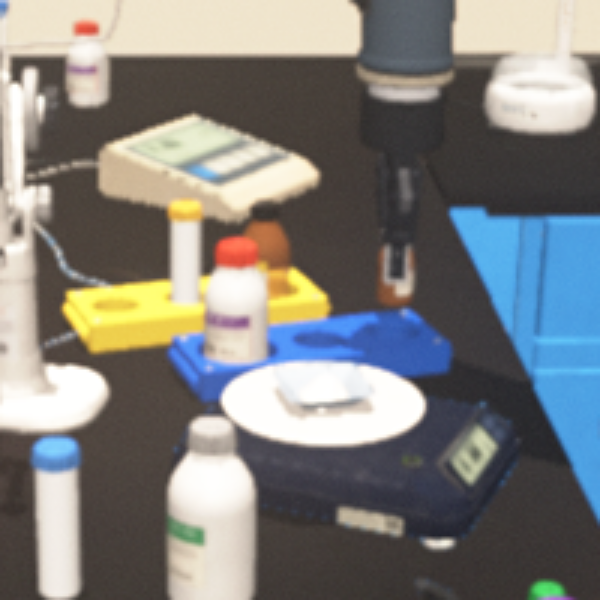

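Dropper (395,295) sits over the near well (395,330). Lowering.

```bash
python3 -m creep '[[0,[0,0,-2],[0,0,0]],[0,[0,0,-3.5],[0,0,0]],[0,[0,0,-4.3],[0,0,0]],[0,[0,0,-4.5],[0,0,0]],[0,[0,0,-4.5],[0,0,0]],[0,[0,0,-4.5],[0,0,0]]]'
```

```text
time_s: 37.65
ee_pos: [326.6, -274.1, -0.7]
eef_rot: [0.022, 3.128, -0.001]
wrist_force: [0.3, 0.3, -0.4]
opening: 30.9
```

```bash
python3 -m creep '[[0,[0,0,-0.2],[0,0,0]],[0,[0,0,-0.2],[0,0,0]],[0,[0,0,-0.2],[0,0,0]]]'
```

```text
time_s: 37.95
ee_pos: [326.7, -274.2, -2.5]
eef_rot: [0.022, 3.128, -0.001]
wrist_force: [-0.4, 0.2, -1.2]
opening: 30.9
```

```bash
python3 -m creep '[[0,[0,0,-0.2],[0,0,0]],[0,[0,0,-0.2],[0,0,0]],[0,[0,0,-0.2],[0,0,0]]]'
```

```text
time_s: 38.25
ee_pos: [327.0, -274.8, -3.8]
eef_rot: [0.023, 3.126, -0.003]
wrist_force: [-1.6, -0.2, 15.7]
opening: 31.0
```

```bash
python3 -m creep '[[3.6,[0,0,0.1],[0,0,0]],[4.4,[0,0,0.1],[0,0,0]],[5.2,[0,0,0.1],[0,0,0]],[5.2,[0,0,0.1],[0,0,0]],[5.2,[0,0,4],[0,0,0]],[5.2,[0,0,8],[0,0,0]],[5.2,[0,0,12],[0,0,0]],[5.2,[0,0,16],[0,0,0]],[5.2,[0,0,20],[0,0,0]],[5.2,[0,0,20],[0,0,0]]]';python3 - <<'E'
from h import *
d=imaging.get_image("side")
cv2.imwrite(f"pics/d6.png",cv2.resize(d["img"][130:330,240:440,::-1],None,fx=3,fy=3))
E
```

```text
time_s: 39.25
ee_pos: [329.1, -276.3, 200.6]
eef_rot: [0.023, 3.119, -0.01]
wrist_force: [0.5, -0.1, -0.6]
opening: 51.6
```

View pics/d6.png

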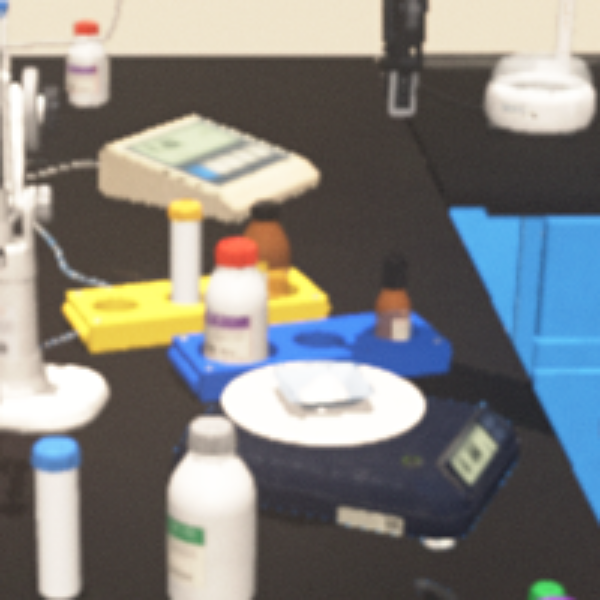

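Dropper upright in the near well (395,300). Last: the blue tube.

```bash
python3 -m creep '[[6,[2.5,3.8,0],[0,0,0]],[6,[5,7.5,0],[0,0.02,0]],[6,[7.4,11.2,0],[0,0.02,0]],[6,[9,15.5,0],[0,0.02,0]],[6,[10.6,19.8,0],[0,0.02,0]],[6,[11.1,24.4,0],[0,0.02,0]],[6,[11.1,29,0],[0,0.02,0]],[6,[11.6,33.6,0],[0,0.02,0]],[6,[12.8,38.1,0],[0,0.02,0]],[6,[14.1,42.6,0],[0,0.02,0]]]';  python3 -m creep '[[6,[4.4,0.5,0],[0,0,0]],[6,[8.8,1,0],[0,0,0]],[6,[12.8,1.4,0],[0,0,0]],[6,[12.8,1.4,0],[0,0,0]],[6,[12.8,1.4,0],[0,0,0]]]'; python3 - <<'E'
from h import *
d=imaging.get_image("side");C=cloud(d)
cv2.imwrite(f"pics/b1.png",cv2.resize(d["img"][160:360,180:380,::-1],None,fx=3,fy=3))
X=C[:,:,0];Y=C[:,:,1];Z=C[:,:,2]
for lo in(20,50,80,97,106):
    m=(abs(X-607)<30)&(abs(Y-164)<40)&(Z>lo)&(Z<lo+12);P=C[m]
    if len(P): print(lo,len(P),P.min(0).round(1),P.max(0).round(1))
E
```

```text
time_s: 40.3
ee_pos: [468.3, 152.0, 197.1]
eef_rot: [-0.023, -3.139, 0.009]
wrist_force: [1.8, 0.1, -0.6]
opening: 60.1
time_s: 40.8
ee_pos: [595.8, 165.8, 194.7]
eef_rot: [-0.023, -3.135, 0.01]
wrist_force: [0.4, -0.8, -0.2]
opening: 59.7
20 66 [594.  161.   20.3] [621.1 181.3  31.7]
50 74 [594.8 163.5  50.3] [622.3 180.3  61.9]
80 73 [594.3 161.1  80.2] [621.4 179.4  91.9]
97 79 [592.  159.8  97. ] [625.  180.9 108.9]
106 128 [592.2 145.9 106. ] [624.9 182.3 117.2]
```

View pics/b1.png

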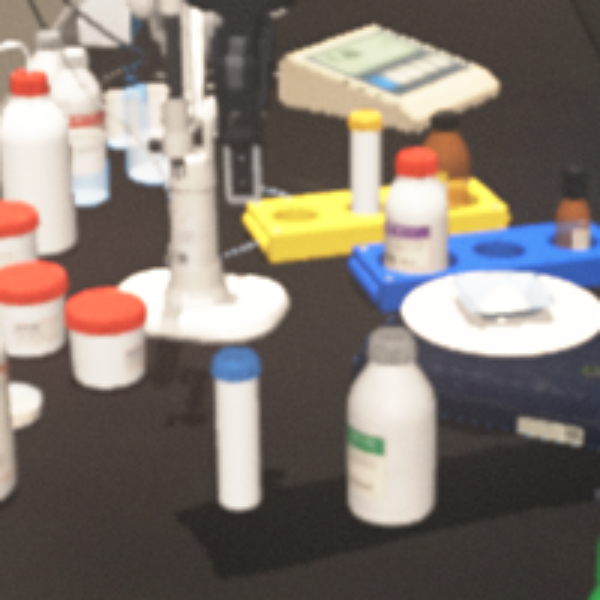

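```bash
python3 -m creep '[[6,[1.1,-0.3,-1],[0,0,0]],[6,[1.1,-0.3,-4],[0,0,0]],[6,[1.1,-0.3,-6],[0,0,0]],[6,[1.1,-0.3,-7],[0,0,0]],[6,[1.1,-0.3,-7],[0,0,0]]]';python3 - <<'E'
from h import *
d=imaging.get_image("side");C=cloud(d)
P=C[200:330,220:300].reshape(-1,3);Q=P[(abs(P[:,0]-607)<40)&(abs(P[:,1]-164)<50)&(P[:,2]>130)]
for a in range(130,220,8):
  q=Q[(Q[:,2]>=a)&(Q[:,2]<a+8)]
  if len(q): print(a,len(q),q.min(0).round(),q.max(0).round())
E
```

```text
time_s: 41.35
ee_pos: [605.1, 162.3, 123.8]
eef_rot: [-0.022, -3.133, 0.011]
wrist_force: [-0.0, 0.2, -0.6]
opening: 59.9
162 9 [599. 193. 167.] [614. 199. 170.]
170 35 [596. 130. 170.] [616. 207. 178.]
178 49 [596. 127. 178.] [618. 207. 186.]
186 54 [596. 130. 186.] [618. 209. 194.]
194 72 [596. 129. 194.] [617. 209. 202.]
202 40 [594. 123. 202.] [617. 210. 210.]
210 11 [593. 116. 210.] [606. 211. 218.]
218 8 [595. 193. 221.] [615. 214. 224.]
```

```bash
python3 -m creep '[[6,[0.1,0,-4],[0,0,0]],[6,[0.1,0,-8],[0,0,0]],[6,[0.1,0,-10],[0,0,0]],[6,[0.1,0,-10],[0,0,0]],[6,[0.1,0,-10],[0,0,0]],[0,[0.1,0,-10],[0,0,0]],[0,[0.1,0,-10],[0,0,0]],[0,[0.1,0,-10],[0,0,0]],[0,[0.1,0,-10],[0,0,0]]]' 30;python3 - <<'E'
from h import *
d=imaging.get_image("side")
cv2.imwrite(f"pics/b2.png",cv2.resize(d["img"][160:360,180:380,::-1],None,fx=3,fy=3))
E
```

```text
time_s: 42.3
ee_pos: [608.1, 163.0, 26.9]
eef_rot: [-0.022, -3.138, 0.009]
wrist_force: [0.4, 0.2, 6.8]
opening: 28.4
```

View pics/b2.png

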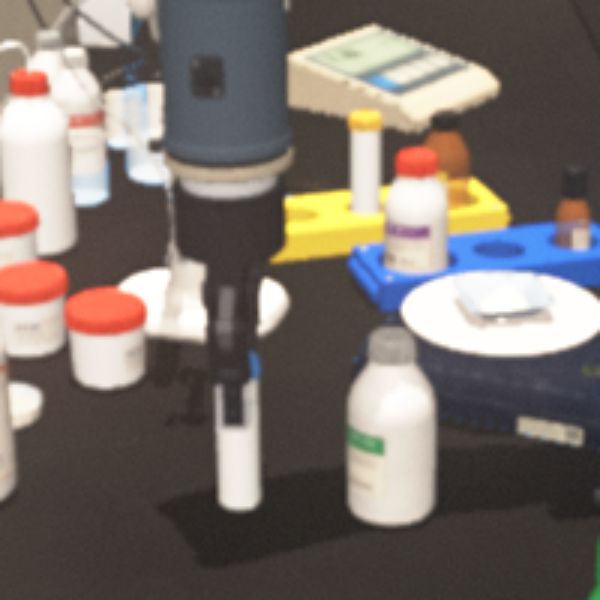

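Gripped at 28.4 mm. Lifting and carrying.

```bash
python3 -m creep '[[0,[0,0,1],[0,0,0]],[0,[0,0,3],[0,0,0]],[0,[0,0,7],[0,0,0]],[0,[0,0,11],[0,0,0]],[0,[0,0,15],[0,0,0]],[0,[0,0,17.5],[0,0,0]],[0,[0,0,17.5],[0,0,0]],[0,[-4,-0.3,17.5],[0,0,0]],[0,[-8,-0.6,17.5],[0,0,0]],[0,[-12.5,-1,17.5],[0,0,0]]]';  python3 -m creep '[[0,[-2,-4,0],[0,0,0]],[0,[-4,-8.3,0],[0,0,0]],[0,[-4,-13,0],[0,0,0]],[0,[-4,-17.6,0],[0,0,0]],[0,[-4,-22.2,0],[0,0,0]],[0,[-4,-26.8,0],[0,0,0]],[0,[-5.4,-31.2,0],[0,0,0]],[0,[-6.8,-35.6,0],[0,0,0]],[0,[-8.2,-39.5,0],[0,0,0]],[0,[-8.7,-40.3,0],[0,0,0]]]';python3 - <<'E'
from h import *
d=imaging.get_image("side")
cv2.imwrite(f"pics/b3.png",cv2.resize(d["img"][100:300,240:440,::-1],None,fx=3,fy=3))
E
```

```text
time_s: 43.35
ee_pos: [481.6, 152.8, 201.7]
eef_rot: [-0.023, -3.138, 0.009]
wrist_force: [0.6, 0.1, -0.7]
opening: 28.5
time_s: 44.35
ee_pos: [392.1, -254.7, 201.9]
eef_rot: [-0.033, -3.137, 0.011]
wrist_force: [-0.1, -0.3, -0.3]
opening: 28.0
```

View pics/b3.png

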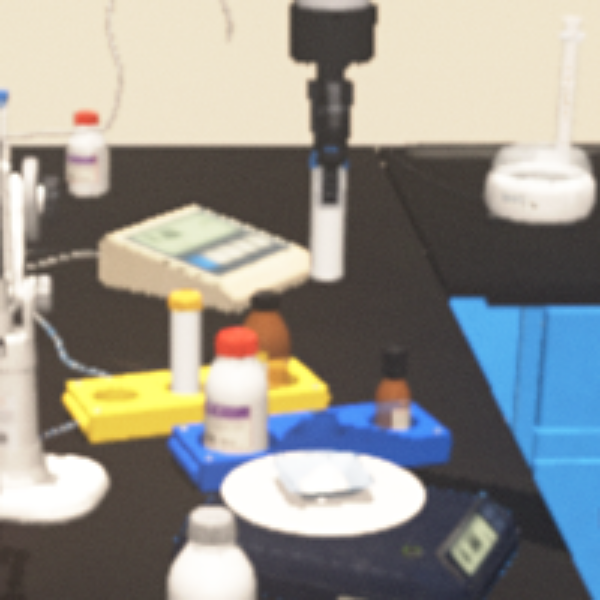

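```bash
python3 -m creep '[[0,[0.3,0.3,-4],[0,0,0]],[0,[0.3,0.3,-8],[0,0,0]],[0,[0.3,0.3,-12],[0,0,0]],[0,[0.3,0.3,-13],[0,0,0]],[0,[0.3,0.3,-13],[0,0,0]],[0,[0.3,0.3,-13],[0,0,0]]]';python3 - <<'E'
from h import *
d=imaging.get_image("side")
cv2.imwrite(f"pics/b4.png",cv2.resize(d["img"][130:330,240:440,::-1],None,fx=3,fy=3))
E
```

```text
time_s: 45.0
ee_pos: [396.2, -250.6, 73.1]
eef_rot: [-0.031, -3.138, 0.011]
wrist_force: [-0.4, -0.0, 0.8]
opening: 28.4
```

View pics/b4.png

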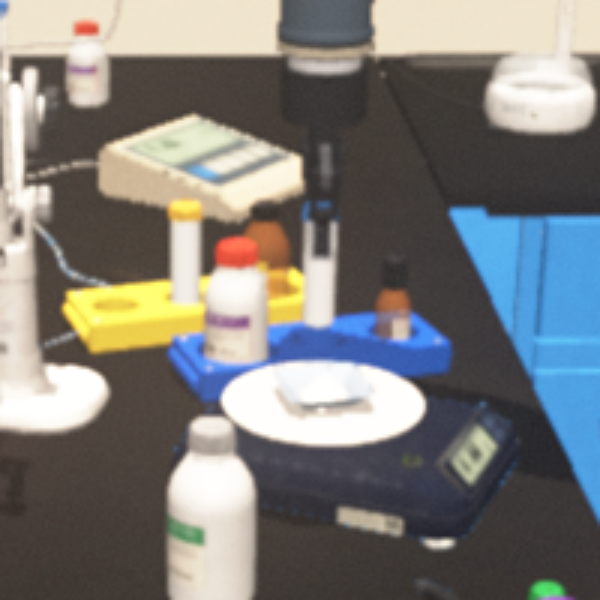

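The tube (320,320) is over the middle well (320,340). Lowering.

```bash
python3 -m creep '[[0,[0,-0.1,-2],[0,0,0]],[0,[0,-0.1,-3],[0,0,0]],[0,[0,-0.1,-3.5],[0,0,0]],[0,[0,-0.1,-3.5],[0,0,0]],[0,[0,-0.1,-3.5],[0,0,0]]]'; python3 -m creep '[[0,[0,0,-0.2],[0,0,0]],[0,[0,0,-0.2],[0,0,0]],[0,[0,0,-0.2],[0,0,0]]]'
```

```text
time_s: 45.55
ee_pos: [396.6, -252.0, 38.9]
eef_rot: [-0.032, -3.139, 0.012]
wrist_force: [0.6, -0.5, -0.7]
opening: 28.4
time_s: 45.85
ee_pos: [396.7, -252.0, 37.1]
eef_rot: [-0.032, -3.14, 0.012]
wrist_force: [0.0, 0.2, -0.4]
opening: 28.4
```

```bash
python3 -m creep '[[0,[0,0,-0.2],[0,0,0]],[0,[0,0,-0.2],[0,0,0]],[0,[0,0,-0.2],[0,0,0]]]'
```

```text
time_s: 46.15
ee_pos: [397.6, -252.4, 36.1]
eef_rot: [0.032, 3.141, -0.014]
wrist_force: [-1.1, 0.6, 14.7]
opening: 28.4
```

```bash
python3 -m creep '[[3.5,[0,0,0.1],[0,0,0]],[4.3,[0,0,0.1],[0,0,0]],[5.4,[0,0,0.1],[0,0,0]],[5.4,[0,0,0.1],[0,0,0]],[5.4,[0,0,4],[0,0,0]],[5.4,[0,0,8],[0,0,0]],[5.4,[0,0,12],[0,0,0]],[5.4,[0,0,16],[0,0,0]],[5.4,[0,0,18],[0,0,0]],[5.4,[0,0,18],[0,0,0]]]'; python3 -m creep '[[5.4,[1,4.5,0],[0,0,0]],[5.4,[2,9,0],[0,0,0]],[5.4,[3.5,13.5,0],[0,0,0]],[5.4,[4.4,18,0],[0,0,0]],[5.4,[4.4,22.6,0],[0,0,0]],[5.4,[4.4,27.2,0],[0,0,0]],[5.4,[4.4,31.8,0],[0,0,0]],[5.4,[3,36.4,0],[0,0,0]],[5.4,[3,38,0],[0,0,0]],[5.4,[3,38,0],[0,0,0]]]'; python3 - <<'E'
from h import *
for cam,(a,b,e,f) in dict(side=(180,400,200,440),top=(170,350,150,480)).items():
  d=imaging.get_image(cam);C=cloud(d)
  k=750/(f-e);cv2.imwrite(f"pics/f{cam}.png",cv2.resize(d["img"][a:b,e:f,::-1],None,fx=k,fy=k,interpolation=cv2.INTER_CUBIC))
  off=np.array([1.5,1.5]) if cam=="top" else -np.array([1.5,1.5])
  c17,s17=np.cos(np.radians(17.4)),np.sin(np.radians(17.4))
  T=dict(b=(np.array([403.9,-248.8]),np.array([c17,s17])),y=(np.array([507.4,-369.3]),-np.array([c17,s17])))
  X=C[:,:,0];Y=C[:,:,1];Z=C[:,:,2]
  for n,t,w,h,r in(("red","b",71,119,38),("blue","b",-9,113,34),("drop","b",-83,90,23),("amber","y",71,109,29),("yel","y",-9,113,34)):
    o,yy=T[t];xx=np.array([yy[1],-yy[0]]);p=o+yy*w
    m=(np.hypot(X+off[0]-p[0],Y+off[1]-p[1])<r/2+12)&(Z>h+10-10)&(Z<h+22)
    P=C[m]
    if len(P)>4:
      e2=(P.max(0)+P.min(0))[:2]/2+off-o
      print(cam,n,len(P),"tray xy",(e2@xx).round(1),(e2@yy).round(1),"want y",w,"ztop",np.median(np.sort(P[:,2])[-10:]).round(1),"want",h+10,"ext",np.ptp(P,axis=0).round(0))
  m=(np.hypot(X-500,Y-174)<40)&(Z>125)&(Z<143);P=C[m]
  if len(P):print(cam,"grey",(P.max(0)+P.min(0))/2)
E
```

```text
time_s: 47.15
ee_pos: [398.9, -253.2, 218.9]
eef_rot: [0.032, 3.136, -0.017]
wrist_force: [0.6, -0.9, 0.9]
opening: 54.0
time_s: 48.15
ee_pos: [427.9, 129.6, 217.8]
eef_rot: [0.024, 3.138, -0.016]
wrist_force: [-0.3, -0.1, -0.5]
opening: 54.3
side red 102 tray xy -2.3 71.2 want y 71 ztop 132.9 want 129 ext [35. 39. 14.]
side blue 74 tray xy -3.2 -6.1 want y -9 ztop 126.7 want 123 ext [30. 29. 15.]
side drop 47 tray xy -2.6 -83.2 want y -83 ztop 103.7 want 100 ext [22. 18. 14.]
side amber 54 tray xy 1.7 70.2 want y 71 ztop 122.0 want 119 ext [27. 33. 15.]
side yel 67 tray xy -4.8 -9.4 want y -9 ztop 126.6 want 123 ext [29. 33. 16.]
side grey [500.53837654 176.26404361 130.82171442]
top red 135 tray xy -2.1 71.7 want y 71 ztop 135.8 want 129 ext [35. 35. 20.]
top blue 102 tray xy -0.8 -7.0 want y -9 ztop 129.4 want 123 ext [31. 29. 18.]
top drop 46 tray xy -0.2 -83.0 want y -83 ztop 105.6 want 100 ext [20. 23. 19.]
top amber 77 tray xy 1.4 69.2 want y 71 ztop 124.2 want 119 ext [26. 27. 21.]
top yel 104 tray xy -2.1 -10.8 want y -9 ztop 127.7 want 123 ext [32. 32. 18.]
```

View pics/fside.png

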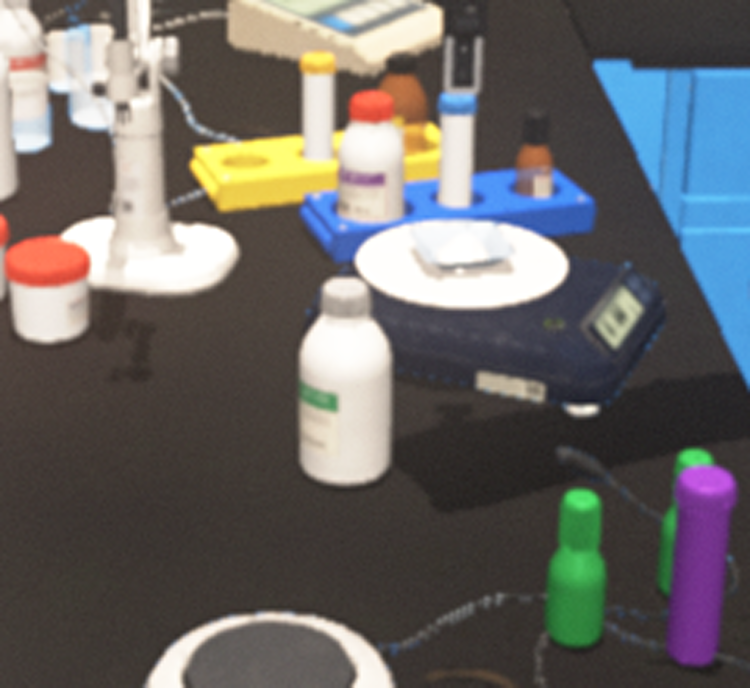

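View pics/ftop.png

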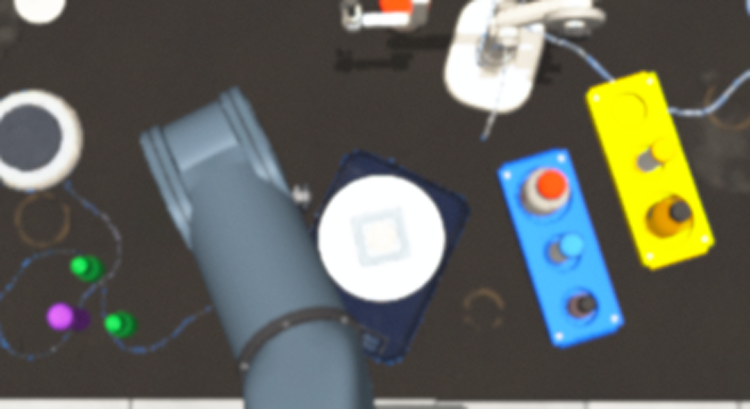

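All five stand in their wells: within about 5 mm of the well centres in both cameras, cap heights at floor level after camera bias, and the grey bottle unmoved. Handing in.

```bash
python3 -c "
from bench import close_job;print(close_job())"
```

```text
the job is handed in; nothing more can be done
None
```

Both kits are made up and the job was handed in after about 48 s of the 144 s; no verdict was reported.

- **Blue tray:** the red-capped bottle is in the wide well, the blue-capped tube in the middle narrow well and the dropper in the near narrow well.
- **Yellow tray:** the amber bottle is in the wide well and the yellow-capped tube in the middle narrow well. The other narrow well is empty.

**Last checks:**
- Both cameras put every item within about 5 mm of its well centre (limit 14 mm), and all five look upright.
- Cap heights read 3–7 mm high, more than the 5 mm height limit in places. Both cameras read the same bottles a few millimetres high on the bench too, so I took it as camera bias. Each item was also lowered until the wrist felt the well floor.
- The grey-capped bottle reads within 1 mm of its start, and the green and purple look-alikes look untouched. The arm was parked clear of everything.

**What went wrong or disagreed:**
- **First two grips on the amber bottle closed on nothing.** The fingertips sit about 40 mm higher than the reported tool position, which does not match the description, and the cap gave no grip. The bottle did not move, and I took it by the body instead.
- **Yellow tube:** because of that same offset, it had already been carried gripped right at the edge of its cap rather than lower down. It was placed without trouble.
- **Cameras:** the two views disagree with each other by about 3 mm sideways, so I worked from their average.

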